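# Seat the stamping die in its carrier and clamp it

## Robot

A 6-joint arm with a two-finger parallel gripper is mounted at the origin on the work surface. World frame = base frame: x ahead of the robot, y to its left, z up, the work surface at z = 0. Lengths are in m, angles in rad, forces in N, time in s.
With the tool pointing down it reaches from about 0.35 to 0.775 m from the base axis. Payload 5.5 kg.
Tool frame: the origin (TCP) lies on the mounting face of the last link; the fingertips stand 173 mm ahead of it and the grasp point (between the pads) lies 155 mm ahead of it; z points along the fingers, y is the direction in which the jaws open and shut (so a half turn about z gives the same grasp; the last joint's range is limited). The gripper opens to 85 mm and grips with 20 to 120 N. Pads are 22 mm wide; open, the fingers measure 114 mm over their backs; the gripper's body (76 mm by 85 mm) begins 54 mm behind the grasp point. The pads swing forward as they close: fully open they stand 13 mm farther back than shut.
Start: joints at [0.971, 0.313, 0.046, 1.304, 0, 1.431], TCP at [0.255, 0.515, 0.405] pointing down, gripper open.
Joint ranges: [-2.76, 2.76], [-0.86, 1.69], [-1.03, 1.26], [-2.2, 2.34], [-1.47, 1.5], [-3.14, 3.14]. Speed limits (rad/s): [2.57, 2.57, 3.14, 3.14, 3.14, 3.14].

## Interface

Orientations are given as a unit quaternion [w, x, y, z].
In Python, from workcell import get_state, eyes, env gives the robot as it stands. The module is installed in compiled form; this text tells all that it offers.
- The arm moves only by the tool carry_out, never from a script. Its argument "motion" is a list of rows, each an object of numbers: "jaw": the opening, from -1 (shut) to 1 (fully open); "tx", "ty", "tz": the shift along the tool's x, y, z in cm; "wx", "wy", "wz": the turn, a rotation vector about the tool's x, y, z in degrees. In form: [{"jaw": .., "tx": .., "ty": .., "tz": .., "wx": .., "wy": .., "wz": ..}, ...]. A call has 1 to 20 rows; each row shifts and turns the commanded pose from where the row before left it, along the tool's axes as they then stand; what a row does not reach is not made up. A row lasts 1/8 s, in which the tool goes at most 62.5 mm and 10.7 degrees, less where a joint would pass 70% of its speed; a pose out of reach is approached as far as the arm can. A call with a gripper value outside its range is refused whole. The fingers move at their own pace and stop on an object; "force" is the grip in N (left out, the last holds). Time passes only in rows, so rows that do not move let the fingers close. It gives the time, the measured TCP pose, the force and the opening at its end, in the units of the state.
- get_state(): the state, without advancing time (a new reading comes with each control period).
- eyes.read_camera(name): name is "scene" or "side" or "wrist"; returns the picture (400x640x3 uint8, blue, green, red); there is no depth.
- eyes.calibration(name): a dict with "K" (3x3 intrinsics, pixels), "camera_from_world" (4x4, takes a point from world to camera coordinates). Camera axes: x right, y up, looking along -z (the intrinsics and any distortion apply to the point x, -y, -z); pixel columns grow to the right and rows downward; lengths in m; the calibration is good to about 2 mm. A picture is of the moment at which its call begins: read the wrist's pose just before it. calibration takes no time and is no camera call; for the wrist camera it gives the pose at the moment of the call.
- env.hand_in(): hands the job in, once; it reports no verdict.
The state is a dict: "clock": time; "joint_pos": joint angles; "qvel": joint speeds; "tau": joint torques, N m; "tcp_pos": TCP position; "orientation": TCP orientation; "wrist_force": force on the tool from outside, world axes, zero at the start; "ft_torque": the same for the moment, N m; "finger_gap": finger opening in m.
Only numpy, scipy, OpenCV 4.12 (cv2) and the standard library are available. Lean on these libraries where they do the work, as an engineer would, in place of code of your own. Each camera call takes 0.05 s, during which the arm holds its last target.

## Task

Load the rectangular stamping die with the tab into the die carrier: swing the carrier's hold-down fork out of the way, set the die in its seat with its tab in the slot at the front, and press it down until you feel it is fully home, because the seat holds it up stiffly. Only then swing the fork all the way shut over it and let go. Do not drop the die into the seat, and leave everything else on the bench where it is.

Things in the scene. Friction and masses are not known exactly. Their poses are not given: they have to be found in the camera images.
- die: The die to load: rectangular aluminium plate 110 (x) by 100 (y) by 16 mm thick, a tab 24 mm wide, 12 mm long amid its -x edge. On its middle a wooden grip rib, 50 mm along x, 16 mm thick in y, 16 to 52 mm above the underside. Origin: centre of the rectangle's underside (tab not counted), z up. 0.3 to 0.5 kg. Lies flat at one of three places, turned up to 2.2 rad either way; two other dies lie at the others.
- die_tab (a point): Point at the outer end of the die's tab, on its underside, 67 mm along -x from the die's origin; shares the die's axes.
- carrier: Die carrier, a grey base 215 by 150 mm fixed to the bench. Origin at bench height under the seat's centre; x points from its front (towards the robot, turned up to 0.4 rad either way) to its hinge. Seat walls rise to 38 mm above the bench; their upper 6 mm slope outwards at 45 degrees to lead the die in. A die put in the wrong way round stands on the back (+x) wall.
- seat (a point): Centre of the seat's floor, 20 mm above the carrier's origin, with its axes. A die fully home has its origin and axes here, its tab towards -x, its top 2 mm below the walls. The recess is 113 (x) by 103 (y) mm: 1.5 mm spare on each side of the die. Its front (-x) wall has a 30 mm wide slot for the tab, open to the front.
- lifter_top (a point): Middle of the top of the dark steel lifter pad, 70 by 60 mm, in the seat's floor. At the start it stands 5 to 9 mm above the floor. Stiff friction: it carries the die's weight without sinking, so a die merely laid in stays proud. Pushed with about 10 N in all (die weight included) it sinks and stays down; when the die bottoms on the floor the resistance rises sharply.
- clamp (a joint): Angle of the hold-down fork, rad: 0 shut (level, 1.5 mm above a die that is home), grows as it swings up and back, stop at 1.75. Stiff hinge: it stays where left; 1 to 5 N at the bar moves it. Starts at 0.3 to 0.8, leaving no room to load the die; 1.5 is well clear. Two arms, 14 mm wide, 12 mm thick, run from hinge to bar 36 mm either side of the middle and pass on both sides of the die's rib.
- clamp_bar (a point): Middle of the fork's round steel handle bar: 14 mm thick, 86 mm long, parallel to the carrier's y, free to be gripped in the 60 mm between its two posts. With the fork shut it lies 180 mm in front of the hinge (-x) and 28 mm above it; it turns with the fork about the hinge and may turn in the grasp.
- clamp_hinge (a point): Point on the fork's hinge axis, in the middle, 85 mm behind the carrier's origin (+x) and 43.5 mm above the bench. The axis is parallel to the carrier's y. Carries the carrier's axes.
- round_die: Another die, a round aluminium plate 120 mm across and 16 mm thick with the same grip rib, 52 mm high overall; not wanted, leave it. Origin: centre of the underside.
- square_die: Another die, a square aluminium plate 86 by 86 by 16 mm without tab, with the same grip rib, 52 mm high overall; not wanted, leave it. Origin: centre of the underside.
- pastry_a: Loose domed lattice pastry, 84 mm across, 22 mm high. Leave it. Origin: centre of the underside.
- pastry_b: Loose domed lattice pastry, darker, 80 mm across, 22 mm high. Leave it. Origin: centre of the underside.
- tongs: Serving tongs lying flat, 180 mm long along x, 48 mm wide, 12 mm high. Leave them.
- paddle: Wooden pastry mould with a handle, lying flat, 195 mm long along x, 75 mm wide, 22 mm high. Leave it.
- sugar_jar: Glass jar with a steel cap, 80 mm across, 125 mm high. Leave it. Origin: centre of the underside.
- glaze_bowl: White bowl, 110 mm across, 50 mm high. Leave it. Origin: centre of the underside.
- glaze_brush: Glazing brush lying flat along the back of the bench. Leave it.
- tin: Small can, 64 mm across, 75 mm high. Leave it. Origin: centre of the underside.
Things that resemble listed ones, but are neither listed nor needed, are in the scene too. Leave any orange or purple look-alike of the die alone.

How it is judged:
On the way:
1. the die is fully home in the seat, tab in the front slot, while the fork is still open (horizontal distance between die and seat below 0.004 m and z of die in the frame of seat below 0.002 m and angle between the z axis of die and the z axis of carrier, either way round below 0.035 rad and x of die_tab in the frame of seat below -0.06 m and value of joint clamp above 0.5 rad), for 0.2 s.
At the end, for the whole second after the job is handed in: The die lies fully home in the seat (origin within 4 mm sideways and 2 mm in height of the seat point, level within 0.035 rad, tab in the front slot), at rest, with the hold-down fork shut over it (joint below 0.05 rad) (horizontal distance between die and seat below 0.004 m and z of die in the frame of seat below 0.002 m and angle between the z axis of die and the z axis of carrier, either way round below 0.035 rad and x of die_tab in the frame of seat below -0.06 m and value of joint clamp below 0.05 rad and linear speed of die below 0.02 m/s); the robot touches nothing.
It fails at once if the die is dropped into the seat (falls free, faster than 0.5 m/s, over the seat) (horizontal distance between die and seat below 0.06 m and contact force between the fingers and die below 0.2 N and linear speed of die above 0.5 m/s).
It fails at once if another die is moved more than 20 mm, or another loose thing on the bench more than 30 mm (distance of any of round_die, square_die from where it was at the start of the episode above 0.02 m or distance of any of pastry_a, pastry_b, tongs, paddle, sugar_jar, glaze_bowl, glaze_brush, tin from where it was at the start of the episode above 0.03 m).
It also fails if it takes over 72 s, if anything falls off the work surface, if the arm or the gripper's body presses on something with over 40 N, if the wrist force passes 120 N, or if a joint passes its speed limit or range.

## Working session

There is one attempt and no reset: what is moved stays moved. The work goes in short steps, Python scripts to look and compute and a tool call to move; the robot and the scene stay as the last step left them, time stands still between calls to the robot, and variables do not carry over. Pictures are saved under pics/ and viewed, and the job is handed in when it is done.

Besides the shell and the picture viewer there is one more tool, called after "Emit:" as name(argument=value, ...), one argument or row to a line, values as JSON. carry_out: Moves the arm, as the interface text tells. Its arguments: {"type":"object","properties":{"motion":{"type":"array"},"force":{"type":"number"}},"required":["motion"]}

```bash
mkdir -p pics; python3 - <<'E'
from workcell import get_state, eyes, env
import cv2,numpy as np
np.set_printoptions(precision=4,suppress=True)
for n in("scene","side","wrist"):
    c=eyes.calibration(n); print(n,c["K"].tolist() if hasattr(c["K"],'tolist') else c["K"],{k:v for k,v in c.items() if k!='K'})
    im=eyes.read_camera(n); cv2.imwrite(f"pics/a_{n}.png",im)
print(get_state())
E
```

```text
scene [[514.8329450476589, 0.0, 316.5682453249632], [0.0, 514.8329450476589, 197.37158085309156], [0.0, 0.0, 1.0]] {'camera_from_world': array([[-0.2081,  0.978 ,  0.0118,  0.0885],
       [-0.8009, -0.1774,  0.5719,  0.3489],
       [ 0.5614,  0.1095,  0.8203, -1.9522],
       [ 0.    ,  0.    ,  0.    ,  1.    ]])}
side [[428.9597200201543, 0.0, 321.9921587487143], [0.0, 428.9597200201543, 200.10850719231223], [0.0, 0.0, 1.0]] {'camera_from_world': array([[ 0.8645, -0.5026,  0.0044, -0.4233],
       [ 0.3591,  0.6236,  0.6944, -0.2433],
       [-0.3517, -0.5987,  0.7196, -1.1675],
       [ 0.    ,  0.    ,  0.    ,  1.    ]])}
wrist [[297.6928066363244, 0.0, 319.5245772673905], [0.0, 297.6928066363244, 199.60757320602897], [0.0, 0.0, 1.0]] {'camera_from_world': array([[ 0.4432,  0.8964, -0.002 , -0.5748],
       [-0.865 ,  0.4271, -0.2633,  0.0344],
       [-0.2352,  0.1185,  0.9647, -0.379 ],
       [ 0.    ,  0.    ,  0.    ,  1.    ]])}
{'clock': 0.15, 'joint_pos': array([0.9714, 0.3138, 0.0453, 1.3036, 0.    , 1.4312]), 'qvel': array([ 0.0012, -0.0026,  0.0035,  0.0011, -0.0003, -0.0005]), 'tau': array([  0.0011, -48.1064,  29.8817,   0.0139,  -0.0002,   0.    ]), 'tcp_pos': array([0.2551, 0.5152, 0.404 ]), 'orientation': array([-0.0003,  0.2279,  0.9737, -0.0007]), 'wrist_force': array([ 0.8719, -0.2445,  0.6373]), 'ft_torque': array([-0.0105, -0.0009, -0.0321]), 'finger_gap': 0.08501644947346819}
```

View pics/a_scene.png

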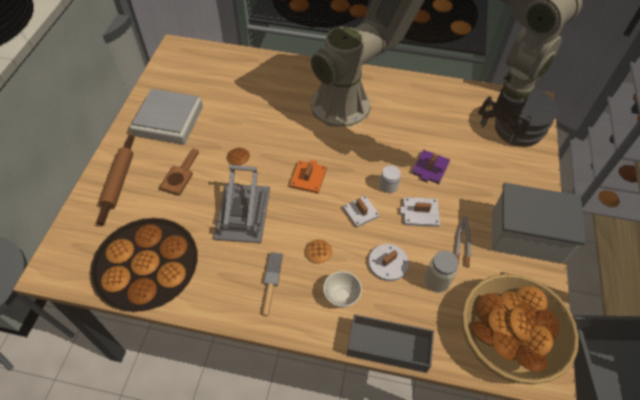

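View pics/a_side.png

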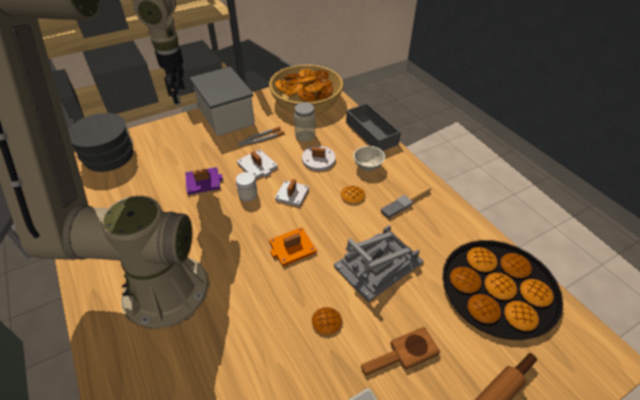

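View pics/a_wrist.png

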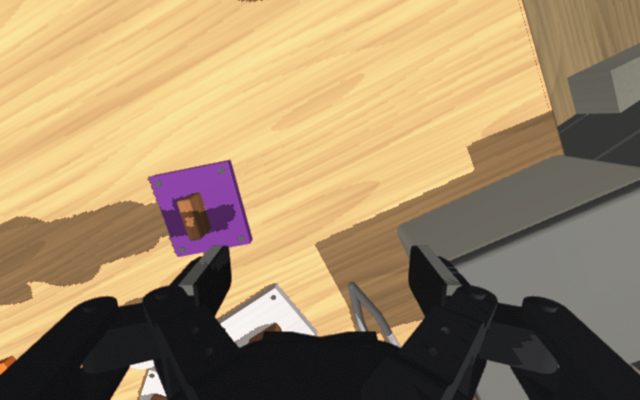

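The scene view shows the carrier at about (243,205) and three silver dies, at (361,210), (421,212) and (388,262). I'll zoom in on them.

```bash
python3 - <<'E'
import cv2
im=cv2.imread("pics/a_scene.png")
a=cv2.resize(im[180:290,330:470],None,fx=5.5,fy=5.5,interpolation=cv2.INTER_CUBIC);cv2.imwrite("pics/b1.png",a[:600,:800])
a=cv2.resize(im[155:250,200:300],None,fx=6,fy=6,interpolation=cv2.INTER_CUBIC);cv2.imwrite("pics/b2.png",a)
im=cv2.imread("pics/a_side.png")
a=cv2.resize(im[215:315,320:440],None,fx=6,fy=6,interpolation=cv2.INTER_CUBIC);cv2.imwrite("pics/b3.png",a)
E
```

```text
(no output)
```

View pics/b1.png

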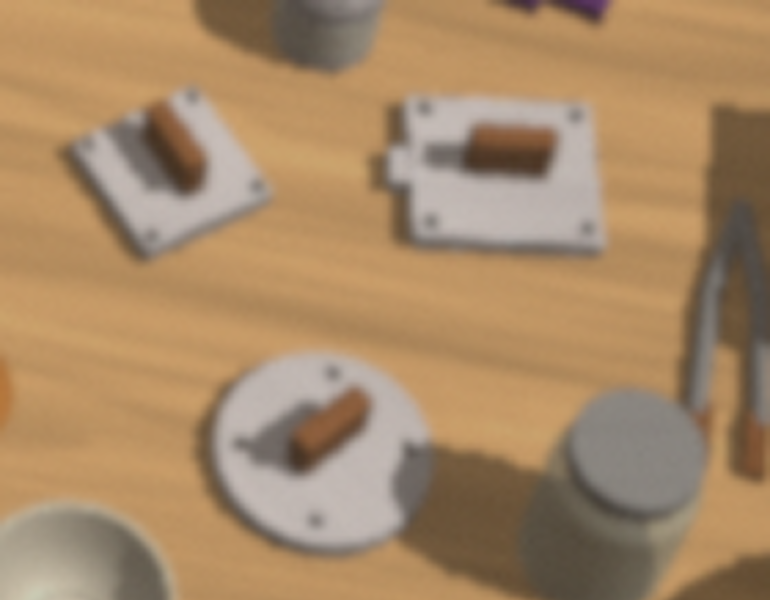

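View pics/b2.png

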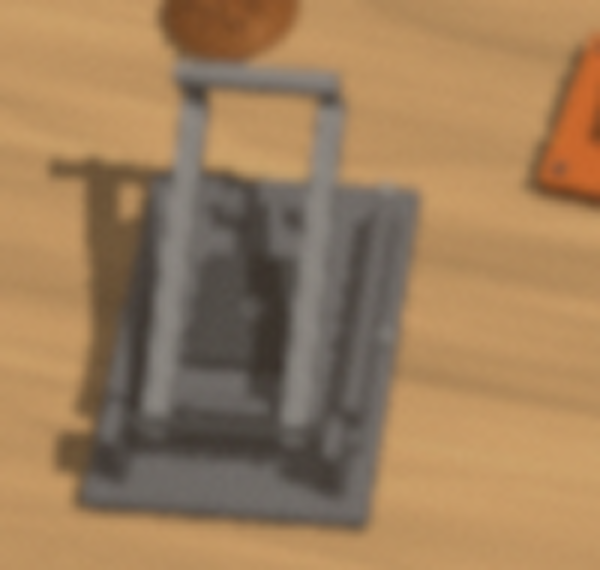

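View pics/b3.png

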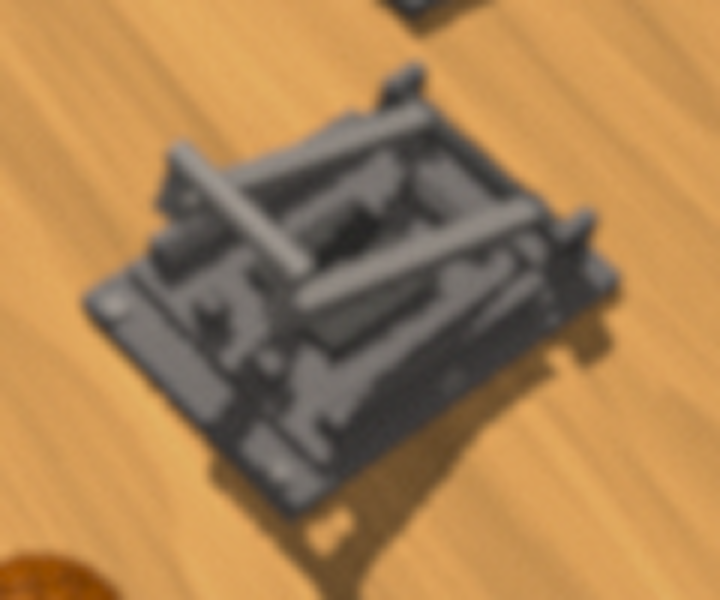

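The die with the tab is at scene (421,212), its tab pointing image-left. The fork's bar runs from about (230,167) to (257,169). I'll do a coarse ray and triangulation pass.

```bash
cat > h.py <<'E'
import numpy as np,cv2
from workcell import get_state, eyes, env
np.set_printoptions(precision=4,suppress=True)
def ray(c,p):
    T=c["camera_from_world"];R=T[:3,:3];o=-R.T@T[:3,3]
    q=np.linalg.inv(np.array(c["K"]))@[p[0],p[1],1]
    return o,R.T@np.array([q[0],-q[1],-q[2]])
def onz(c,p,z):
    o,d=ray(c,p);return o+d*(z-o[2])/d[2]
def tri(c1,p1,c2,p2):
    o1,d1=ray(c1,p1);o2,d2=ray(c2,p2)
    s=np.linalg.lstsq(np.c_[d1,-d2],o2-o1,rcond=None)[0]
    a=o1+d1*s[0];b=o2+d2*s[1];return (a+b)/2,np.linalg.norm(a-b)
def proj(c,P):
    T=c["camera_from_world"];v=T[:3,:3]@np.array(P)+T[:3,3];k=np.array(c["K"])@[v[0],-v[1],-v[2]];return k[:2]/k[2]
E
python3 - <<'E'
from h import *
S=eyes.calibration("scene");D=eyes.calibration("side")
b2=lambda x,y:(200+x/6,155+y/6)
b3=lambda x,y:(320+x/6,215+y/6)
for z in(0,0.02):
  print("base",z,[onz(S,b2(*p),z)[:2] for p in((155,180),(418,190),(368,525),(82,505))])
  print("side",z,[onz(D,b3(*p),z)[:2] for p in((85,305),(295,515),(620,290))])
print("bar",tri(S,b2(178,75),D,b3(180,150)),tri(S,b2(340,82),D,b3(300,270)))
b1=lambda x,y:(330+x/5.5,180+y/5.5)
P=[onz(S,b1(*p),.016)[:2] for p in((408,95),(590,98),(605,248),(412,243))]
print("die",P,np.mean(P,0)); print("tab",onz(S,b1(385,165),.016))
for k in range(4): print(np.linalg.norm(P[k]-P[k-1]))
E
```

```text
base 0 [array([ 0.4515, -0.3066]), array([ 0.4263, -0.161 ]), array([ 0.6403, -0.1305]), array([ 0.6608, -0.2793])]
side 0 [array([ 0.4359, -0.1615]), array([ 0.458, -0.305]), array([ 0.6621, -0.2821])]
base 0.02 [array([ 0.4649, -0.2995]), array([ 0.4401, -0.156 ]), array([ 0.6511, -0.126 ]), array([ 0.6712, -0.2726])]
side 0.02 [array([ 0.4281, -0.1734]), array([ 0.4498, -0.314 ]), array([ 0.6499, -0.2915])]
bar (array([ 0.4676, -0.2367,  0.1592]), np.float64(0.06542638264131463)) (array([ 0.4662, -0.2214,  0.1066]), np.float64(0.07491953038127767))
die [array([0.3834, 0.2854]), array([0.362 , 0.3922]), array([0.4662, 0.4087]), array([0.4869, 0.2994])] [0.4246 0.3464]
tab [0.4364 0.2778 0.016 ]
0.10441905134027014
0.10888162395962171
0.10555132705558234
0.1112462691880363
```

```bash
cat >> h.py <<'E'
from scipy.spatial.transform import Rotation as Ro
def tool():
    s=get_state();q=s["orientation"];return s["tcp_pos"],Ro.from_quat([q[1],q[2],q[3],q[0]]).as_matrix()
def to(P,yawx):
    """shift (cm, in current tool axes) and turn (deg) from present pose to TCP P, pointing down, tool x at yaw"""
    p,R=tool();x=np.array([np.cos(yawx),np.sin(yawx),0]);z=np.array([0,0,-1.]);G=np.c_[x,np.cross(z,x),z]
    print("t_cm",R.T@(np.array(P)-p)*100,"w_deg",np.degrees(Ro.from_matrix(R.T@G).as_rotvec()))
E
python3 - <<'E'
from h import *
S=eyes.calibration("scene");D=eyes.calibration("side");W=eyes.calibration("wrist")
p,R=tool();T=W["camera_from_world"];o=-T[:3,:3].T@T[:3,3]
print("cam in tool",R.T@(o-p),"axes",(R.T@T[:3,:3].T))
b2=lambda x,y:(200+x/6,155+y/6)
b3=lambda x,y:(320+x/6,215+y/6)
print("bar",tri(S,b2(178,75),D,b3(300,275)),tri(S,b2(340,82),D,b3(180,150)))
to([.40,.30,.40],1.75)
E
```

```text
cam in tool [0.067  0.0007 0.0304] axes [[ 0.0006  0.9646  0.2636]
 [ 1.     -0.0007  0.0002]
 [ 0.0004  0.2636 -0.9646]]
bar (array([ 0.4713, -0.27  ,  0.1296]), np.float64(0.000488927856561832)) (array([ 0.4614, -0.1877,  0.132 ]), np.float64(0.006105261212840961))
t_cm [-22.5336 -12.8496   0.4143] w_deg [-0.0805  0.0252 53.3874]
```

Emit:
carry_out(
  motion=[
    {"jaw":1,"tx":-3.1,"ty":-1.35},
    {"jaw":1,"tx":-3.1,"ty":-1.35},
    {"jaw":1,"tx":-3.1,"ty":-1.35},
    {"jaw":1,"tx":-3.1,"ty":-1.35},
    {"jaw":1,"tx":-3.1,"ty":-1.35},
    {"jaw":1,"tx":-3.1,"ty":-1.35},
    {"jaw":1,"tx":-3.1,"ty":-1.35},
    {"jaw":1,"tx":-3.1,"ty":-1.35},
    {"jaw":1,"wz":9},
    {"jaw":1,"wz":9},
    {"jaw":1,"wz":9},
    {"jaw":1,"wz":9},
    {"jaw":1,"wz":9},
    {"jaw":1,"wz":8.4},
    {"jaw":1},
    {"jaw":1},
  ],
)

```text
invalid input at $.motion[0]: expected keys jaw, tx, ty, tz, wx, wy, wz
```

```bash
python3 - <<'E'
from h import *
print(tool()); W=eyes.calibration("wrist");im=eyes.read_camera("wrist");cv2.imwrite("pics/c1.png",im)
np.savez("pics/c1.npz",K=W["K"],camera_from_world=W["camera_from_world"])
E
```

```text
(array([0.2551, 0.5152, 0.404 ]), array([[-0.8961,  0.4438, -0.0008],
       [ 0.4438,  0.8961, -0.0012],
       [ 0.0002, -0.0014, -1.    ]]))
```

View pics/c1.png

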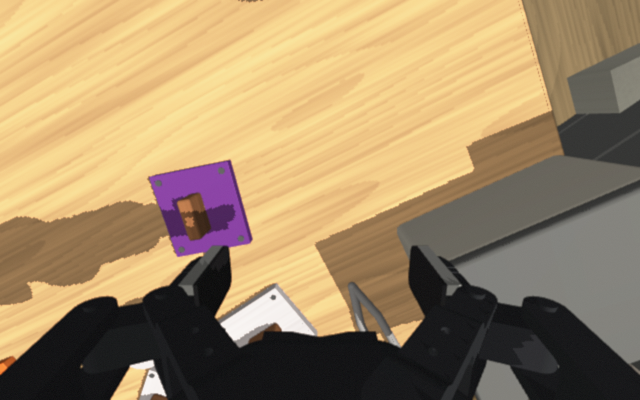

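The call was refused because every row needs all seven keys, so the view is unchanged. I'll resend it with full rows.

Emit:
carry_out(
  motion=[
    {"jaw":1,"tx":-3.6,"ty":-1.55,"tz":0,"wx":0,"wy":0,"wz":0},
    {"jaw":1,"tx":-3.6,"ty":-1.55,"tz":0,"wx":0,"wy":0,"wz":0},
    {"jaw":1,"tx":-3.6,"ty":-1.55,"tz":0,"wx":0,"wy":0,"wz":0},
    {"jaw":1,"tx":-3.6,"ty":-1.55,"tz":0,"wx":0,"wy":0,"wz":0},
    {"jaw":1,"tx":-3.6,"ty":-1.55,"tz":0,"wx":0,"wy":0,"wz":0},
    {"jaw":1,"tx":-3.6,"ty":-1.55,"tz":0,"wx":0,"wy":0,"wz":0},
    {"jaw":1,"tx":-3.6,"ty":-1.55,"tz":0,"wx":0,"wy":0,"wz":0},
    {"jaw":1,"tx":0,"ty":0,"tz":0,"wx":0,"wy":0,"wz":9},
    {"jaw":1,"tx":0,"ty":0,"tz":0,"wx":0,"wy":0,"wz":9},
    {"jaw":1,"tx":0,"ty":0,"tz":0,"wx":0,"wy":0,"wz":9},
    {"jaw":1,"tx":0,"ty":0,"tz":0,"wx":0,"wy":0,"wz":9},
    {"jaw":1,"tx":0,"ty":0,"tz":0,"wx":0,"wy":0,"wz":9},
    {"jaw":1,"tx":0,"ty":0,"tz":0,"wx":0,"wy":0,"wz":8.4},
    {"jaw":1,"tx":0,"ty":0,"tz":0,"wx":0,"wy":0,"wz":0},
  ],
)

```text
clock: 1.95
tcp_pos: [0.4328, 0.3062, 0.4045]
orientation: [-0.0, 0.64, 0.768, -0.0]
wrist_force: [1.2, 0.3, -0.6]
finger_gap: 0.0857
```

```bash
python3 - <<'E'
from h import *
print(tool()); W=eyes.calibration("wrist");im=eyes.read_camera("wrist");cv2.imwrite("pics/c2.png",im)
np.savez("pics/c2.npz",K=W["K"],camera_from_world=W["camera_from_world"])
E
```

```text
(array([0.4328, 0.3062, 0.4045]), array([[-0.1795,  0.9838, -0.0003],
       [ 0.9838,  0.1795, -0.0001],
       [-0.    , -0.0003, -1.    ]]))
```

View pics/c2.png

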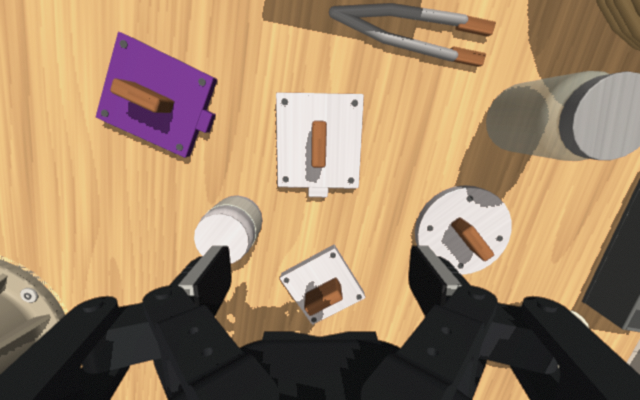

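The wrist view shows the die with its plate from (278,95) to (360,188), its tab at (318,192), and the rib at (319,143). Next I'll measure it from a white mask.

```bash
python3 - <<'E'
from h import *
W=dict(np.load("pics/c2.npz"));im=cv2.imread("pics/c2.png")
hsv=cv2.cvtColor(im,cv2.COLOR_BGR2HSV)
m=((hsv[...,1]<50)&(hsv[...,2]>90)).astype(np.uint8)
m[:, :260]=0;m[:,380:]=0;m[:80]=0;m[205:]=0
c=max(cv2.findContours(m,cv2.RETR_EXTERNAL,cv2.CHAIN_APPROX_NONE)[0],key=cv2.contourArea)[:,0]
P=np.array([onz(W,p+0.,.016)[:2] for p in c])
u=np.array([np.cos(1.75),np.sin(1.75)]);v=np.array([-u[1],u[0]])
a=P@u;b=P@v
# plate outline without tab: fit edges
def edge(mask,along,across):
    # across = k*along + c
    k=np.polyfit(along[mask],across[mask],1)
    for _ in range(3):
        r=across-np.polyval(k,along);mm=mask&(abs(r)<.0012);k=np.polyfit(along[mm],across[mm],1)
    return k,mm.sum()
am,bm=(np.percentile(a,2)+a.max())/2,np.median(b);print(a.min(),a.max(),b.min(),b.max())
inn=(a>a.min()+.03)&(a<a.max()-.015)
kl=edge(inn&(b<b.mean()),a,b);kr=edge(inn&(b>b.mean()),a,b)
inb=(b>b.min()+.01)&(b<b.max()-.01)
kt=edge(inb&(a>a.max()-.01),b,a);kb=edge(inb&(abs(b-b.mean())>.018)&(a<a.min()+.03),b,a)
print(kl,kr,kt,kb)
yaw=1.75+np.mean([kl[0][0],kr[0][0]]);yaw2=1.75-np.mean([kt[0][0],kb[0][0]])
ac=(np.polyval(kt[0],b.mean())+np.polyval(kb[0],b.mean()))/2; bc=(np.polyval(kl[0],ac)+np.polyval(kr[0],ac))/2
print("yaw",yaw,yaw2,"centre",ac*u+bc*v,"size",np.polyval(kt[0],bc)-np.polyval(kb[0],bc),np.polyval(kr[0],ac)-np.polyval(kl[0],ac))
# rib
r=((hsv[...,0]<15)&(hsv[...,1]>120)&(hsv[...,2]>60)).astype(np.uint8);r[:, :295]=0;r[:,345:]=0;r[:110]=0;r[175:]=0
c=max(cv2.findContours(r,cv2.RETR_EXTERNAL,cv2.CHAIN_APPROX_NONE)[0],key=cv2.contourArea)
print(cv2.boundingRect(c)); x,y,w,h=cv2.boundingRect(c);print(onz(W,(x+w/2,y+h/2),.052))
to([.45,-.25,.42],1.72)
E
```

```text
0.19690748118169452 0.31910316002892225 -0.5296655508399701 -0.42815927869029696
(array([-0.0196, -0.5231]), np.int64(67)) (array([-0.0158, -0.4257]), np.int64(67)) (array([0.017 , 0.3268]), np.int64(72)) (array([0.0151, 0.217 ]), np.int64(36))
yaw 1.7322877511375292 1.7339176283992066 centre [0.4243 0.3454] size 0.10886603361127953 0.09836295972810494
(312, 122, 14, 45)
[0.4249 0.3457 0.052 ]
t_cm [-55.0159  -8.3627  -1.5389] w_deg [-0.0152  0.0022  1.8642]
```

Emit:
carry_out(
  motion=[
    {"jaw":1,"tx":-5.8,"ty":-0.37,"tz":-0.15,"wx":0,"wy":0,"wz":0},
    {"jaw":1,"tx":-5.8,"ty":-0.37,"tz":-0.15,"wx":0,"wy":0,"wz":0},
    {"jaw":1,"tx":-5.8,"ty":-0.37,"tz":-0.15,"wx":0,"wy":0,"wz":0},
    {"jaw":1,"tx":-5.8,"ty":-0.37,"tz":-0.15,"wx":0,"wy":0,"wz":0},
    {"jaw":1,"tx":-5.8,"ty":-0.37,"tz":-0.15,"wx":0,"wy":0,"wz":0},
    {"jaw":1,"tx":-5.8,"ty":-0.37,"tz":-0.15,"wx":0,"wy":0,"wz":0},
    {"jaw":1,"tx":-5.8,"ty":-0.37,"tz":-0.15,"wx":0,"wy":0,"wz":0},
    {"jaw":1,"tx":-5.8,"ty":-0.37,"tz":-0.15,"wx":0,"wy":0,"wz":0},
    {"jaw":1,"tx":-5.8,"ty":-0.37,"tz":-0.15,"wx":0,"wy":0,"wz":0},
    {"jaw":1,"tx":-5.8,"ty":-0.37,"tz":-0.15,"wx":0,"wy":0,"wz":0},
    {"jaw":1,"tx":0,"ty":0,"tz":0,"wx":0,"wy":0,"wz":1.5},
    {"jaw":1,"tx":0,"ty":0,"tz":0,"wx":0,"wy":0,"wz":0},
  ],
)

```text
clock: 3.5
tcp_pos: [0.4995, -0.2711, 0.4192]
orientation: [-0.001, 0.651, 0.759, 0.0]
wrist_force: [0.1, -0.0, -0.2]
finger_gap: 0.0852
```

```bash
cat >> h.py <<'E'
def snap(cam,name):
    W=eyes.calibration(cam);im=eyes.read_camera(cam);cv2.imwrite(f"pics/{name}.png",im)
    np.savez(f"pics/{name}.npz",K=W["K"],camera_from_world=W["camera_from_world"]);return W,im
E
python3 - <<'E'
from h import *
print(tool(),get_state()["joint_pos"]); snap("wrist","d1")
E
```

```text
(array([ 0.4995, -0.2711,  0.4192]), array([[-0.1529,  0.9882, -0.0008],
       [ 0.9882,  0.1529,  0.0011],
       [ 0.0012, -0.0006, -1.    ]])) [-0.6386  0.2974  0.0596  1.3344  0.0004  0.7787]
```

View pics/d1.png

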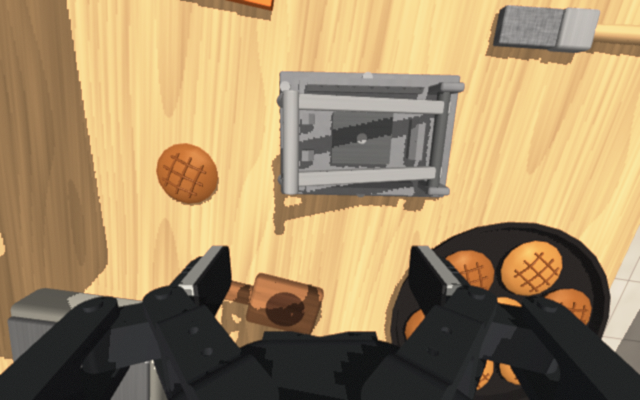

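```bash
python3 - <<'E'
import cv2
im=cv2.imread("pics/d1.png")
cv2.imwrite("pics/d1z.png",cv2.resize(im[62:210,270:470],None,fx=4,fy=4,interpolation=cv2.INTER_CUBIC))
E
```

```text
(no output)
```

View pics/d1z.png

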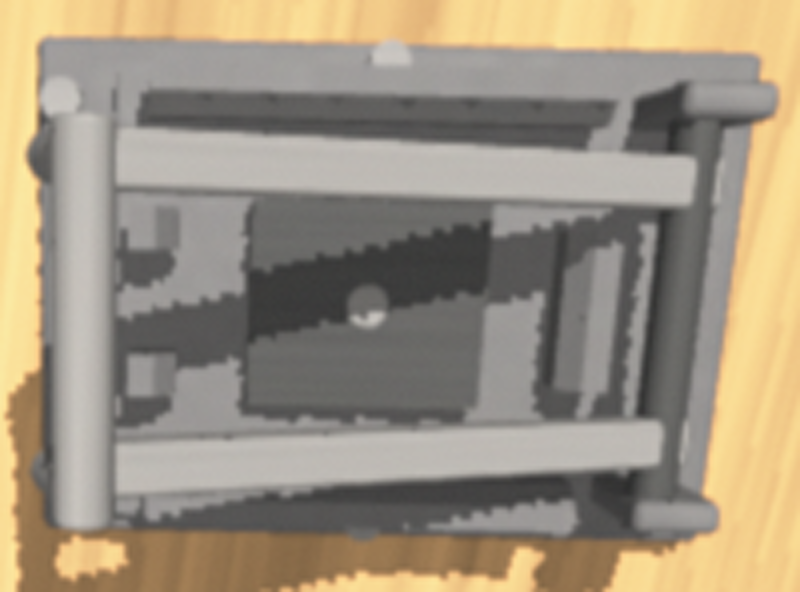

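The bar's centreline is at column 291, rows 91–193. The hinge shaft runs from about (446,92) to (436,184), and the lifter's mark is at (362,138).

```bash
python3 - <<'E'
from h import *
W=dict(np.load("pics/d1.npz"))
f=lambda x,y:(270+(x+.5)/4-.5,62+(y+.5)/4-.5)
L=np.array([onz(W,f(*p),.027)[:2] for p in((252,198),(495,205),(475,412),(243,410))])
print("lifter",L,L.mean(0),[np.linalg.norm(L[k]-L[k-1]) for k in range(4)])
print("screw",onz(W,f(367,305),.027))
H=np.array([onz(W,f(*p),.0435)[:2] for p in((708,118),(662,490))]);print("hinge line",H,np.arctan2(-(H[0]-H[1])[0],(H[0]-H[1])[1]))
B=np.array([onz(W,f(*p),.131)[:2] for p in((85,112),(81,527))]);print("bar ends",B,B.mean(0),np.linalg.norm(B[0]-B[1]),np.arctan2(-(B[0]-B[1])[0],(B[0]-B[1])[1]))
e=L[1]+L[2]-L[0]-L[3];print("yaw lifter",np.arctan2(e[1],e[0]));e=L[0]+L[1]-L[2]-L[3];print(np.arctan2(-e[0],e[1]))
# base top edge corner at bench: (38,?) (758,57)
for z in(0,.02):print("base",z,[onz(W,f(*p),z)[:2] for p in((42,42),(760,57),(700,540))])
E
```

```text
lifter [[ 0.5027 -0.1939]
 [ 0.573  -0.185 ]
 [ 0.5802 -0.2452]
 [ 0.5102 -0.2555]] [ 0.5415 -0.2199] [np.float64(0.06204658203096178), np.float64(0.07093373491028918), np.float64(0.060686133075511905), np.float64(0.07079273075878545)]
screw [ 0.5416 -0.2188  0.027 ]
hinge line [[ 0.6217 -0.1546]
 [ 0.6358 -0.2575]] 0.1353000948634137
bar ends [[ 0.4624 -0.1855]
 [ 0.4728 -0.2722]] [ 0.4676 -0.2289] 0.08729958267000315 0.11859841010414389
yaw lifter 0.13610219657316308
0.12013892961507437
base 0 [array([ 0.4333, -0.1582]), array([ 0.6494, -0.1289]), array([ 0.6712, -0.279 ])]
base 0.02 [array([ 0.4361, -0.1605]), array([ 0.6412, -0.1328]), array([ 0.6619, -0.2752])]
```

```bash
python3 - <<'E'
from h import *
to([.4676,-.2289,.286],1.70)
f=np.linspace(.503,1.754,10);r=18.22
print("dty",r*-np.diff(np.cos(f)),"dtz",-r*np.diff(np.sin(f)))
E
```

```text
t_cm [ 4.5754 -2.5098 13.3524] w_deg [-0.0299 -0.0564  1.457 ]
dty [1.3709 1.6524 1.902  2.1149 2.287  2.415  2.4965 2.5297 2.5142] dtz [-2.127  -1.9166 -1.6692 -1.3895 -1.0831 -0.7558 -0.4139 -0.064   0.2871]
```

Emit:
carry_out(
  motion=[
    {"jaw":1,"tx":2.3,"ty":-1.25,"tz":1,"wx":0,"wy":0,"wz":0},
    {"jaw":1,"tx":2.3,"ty":-1.25,"tz":1,"wx":0,"wy":0,"wz":0},
    {"jaw":1,"tx":0,"ty":0,"tz":2,"wx":0,"wy":0,"wz":1.5},
    {"jaw":1,"tx":0,"ty":0,"tz":3,"wx":0,"wy":0,"wz":0},
    {"jaw":1,"tx":0,"ty":0,"tz":3,"wx":0,"wy":0,"wz":0},
    {"jaw":1,"tx":0,"ty":0,"tz":2.3,"wx":0,"wy":0,"wz":0},
    {"jaw":1,"tx":0,"ty":0,"tz":1,"wx":0,"wy":0,"wz":0},
    {"jaw":1,"tx":0,"ty":0,"tz":0,"wx":0,"wy":0,"wz":0},
  ],
)

```text
clock: 4.55
tcp_pos: [0.4679, -0.2284, 0.2867]
orientation: [-0.0, 0.66, 0.751, 0.0]
wrist_force: [-0.5, 0.2, -0.3]
finger_gap: 0.0855
```

```bash
python3 - <<'E'
from h import *
snap("wrist","e1");to([.4676,-.2289,.286],1.70)
E
```

```text
t_cm [ 0.0023 -0.062   0.1352] w_deg [ 0.031   0.0203 -0.0674]
```

View pics/e1.png

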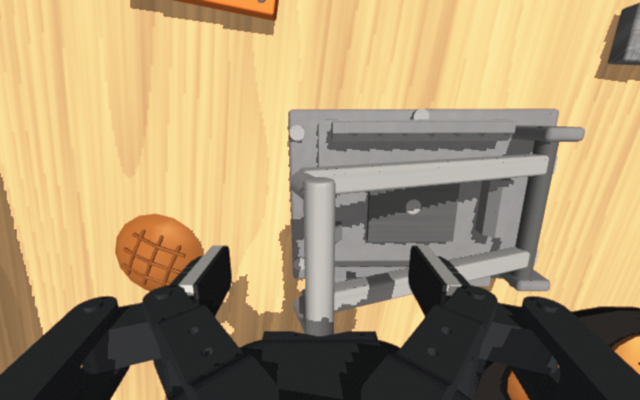

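The bar at column 320 is centred between the fingers, and its rows 180–330 cover the grip. Closing gently.

Emit:
carry_out(
  force=25,
  motion=[
    {"jaw":-1,"tx":0,"ty":0,"tz":0,"wx":0,"wy":0,"wz":0},
    {"jaw":-1,"tx":0,"ty":0,"tz":0,"wx":0,"wy":0,"wz":0},
    {"jaw":-1,"tx":0,"ty":0,"tz":0,"wx":0,"wy":0,"wz":0},
    {"jaw":-1,"tx":0,"ty":0,"tz":0,"wx":0,"wy":0,"wz":0},
    {"jaw":-1,"tx":0,"ty":0,"tz":0,"wx":0,"wy":0,"wz":0},
    {"jaw":-1,"tx":0,"ty":0,"tz":0,"wx":0,"wy":0,"wz":0},
  ],
)

```text
clock: 5.35
tcp_pos: [0.4678, -0.2295, 0.2868]
orientation: [-0.0, 0.661, 0.75, -0.0]
wrist_force: [-1.4, -0.6, 1.6]
finger_gap: 0.013
```

Gripped, with a 13 mm gap on the 14 mm bar. Now swinging along the arc.

Emit:
carry_out(
  motion=[
    {"jaw":-1,"tx":0,"ty":0.68,"tz":-1.07,"wx":0,"wy":0,"wz":0},
    {"jaw":-1,"tx":0,"ty":0.69,"tz":-1.06,"wx":0,"wy":0,"wz":0},
    {"jaw":-1,"tx":0,"ty":0.82,"tz":-0.96,"wx":0,"wy":0,"wz":0},
    {"jaw":-1,"tx":0,"ty":0.83,"tz":-0.96,"wx":0,"wy":0,"wz":0},
    {"jaw":-1,"tx":0,"ty":0.95,"tz":-0.84,"wx":0,"wy":0,"wz":0},
    {"jaw":-1,"tx":0,"ty":0.95,"tz":-0.83,"wx":0,"wy":0,"wz":0},
    {"jaw":-1,"tx":0,"ty":1.05,"tz":-0.7,"wx":0,"wy":0,"wz":0},
    {"jaw":-1,"tx":0,"ty":1.06,"tz":-0.69,"wx":0,"wy":0,"wz":0},
  ],
)

```text
clock: 6.35
tcp_pos: [0.5357, -0.2205, 0.3593]
orientation: [-0.002, 0.661, 0.75, -0.003]
wrist_force: [-13.4, -2.1, 13.7]
finger_gap: 0.0127
```

Emit:
carry_out(
  motion=[
    {"jaw":-1,"tx":0,"ty":1.1,"tz":-0.65,"wx":0,"wy":0,"wz":0},
    {"jaw":-1,"tx":0,"ty":1.1,"tz":-0.6,"wx":0,"wy":0,"wz":0},
    {"jaw":-1,"tx":0,"ty":1.2,"tz":-0.42,"wx":0,"wy":0,"wz":0},
    {"jaw":-1,"tx":0,"ty":1.2,"tz":-0.4,"wx":0,"wy":0,"wz":0},
    {"jaw":-1,"tx":0,"ty":1.24,"tz":-0.25,"wx":0,"wy":0,"wz":0},
    {"jaw":-1,"tx":0,"ty":1.25,"tz":-0.2,"wx":0,"wy":0,"wz":0},
  ],
)

```text
clock: 7.1
tcp_pos: [0.6078, -0.2112, 0.3839]
orientation: [-0.001, 0.661, 0.75, -0.0]
wrist_force: [-4.5, 0.3, 3.2]
finger_gap: 0.0127
```

Emit:
carry_out(
  motion=[
    {"jaw":-1,"tx":0,"ty":1.26,"tz":-0.05,"wx":0,"wy":0,"wz":0},
    {"jaw":-1,"tx":0,"ty":1.26,"tz":-0.02,"wx":0,"wy":0,"wz":0},
    {"jaw":-1,"tx":0,"ty":1.25,"tz":0.1,"wx":0,"wy":0,"wz":0},
    {"jaw":-1,"tx":0,"ty":1.2,"tz":0.16,"wx":0,"wy":0,"wz":0},
    {"jaw":-1,"tx":0,"ty":0,"tz":0,"wx":0,"wy":0,"wz":0},
  ],
)

```text
clock: 7.72
tcp_pos: [0.6588, -0.2047, 0.3807]
orientation: [0.0, 0.661, 0.751, 0.001]
wrist_force: [1.9, 2.7, 0.1]
finger_gap: 0.0128
```

Emit:
carry_out(
  motion=[
    {"jaw":1,"tx":0,"ty":0,"tz":0,"wx":0,"wy":0,"wz":0},
    {"jaw":1,"tx":0,"ty":0,"tz":0,"wx":0,"wy":0,"wz":0},
    {"jaw":1,"tx":0,"ty":0,"tz":0,"wx":0,"wy":0,"wz":0},
    {"jaw":1,"tx":0,"ty":0,"tz":0,"wx":0,"wy":0,"wz":0},
    {"jaw":1,"tx":0,"ty":0,"tz":-1.5,"wx":0,"wy":0,"wz":0},
    {"jaw":1,"tx":0,"ty":0,"tz":-2,"wx":0,"wy":0,"wz":0},
    {"jaw":1,"tx":0,"ty":0,"tz":-1.5,"wx":0,"wy":0,"wz":0},
  ],
)

```text
clock: 8.6
tcp_pos: [0.6574, -0.2054, 0.4334]
orientation: [0.001, 0.661, 0.75, 0.0]
wrist_force: [-0.3, 1.4, 0.6]
finger_gap: 0.0852
```

```bash
python3 - <<'E'
from h import *
print(get_state()["joint_pos"],get_state()["wrist_force"]);to([.52,-.27,.42],1.70); snap("side","f1");snap("wrist","f2")
E
```

```text
[-0.4193  0.55    0.4766  1.4953  0.0001  1.025 ] [-0.2599  1.3569  0.5504]
t_cm [ -4.6751 -14.4455   1.3149] w_deg [ 0.1062  0.0574 -0.1527]
```

View pics/f1.png

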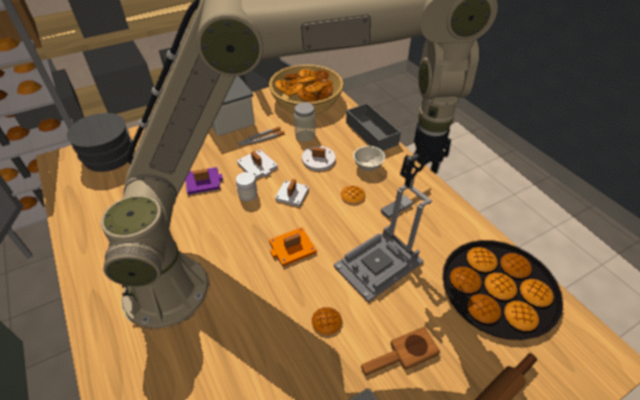

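View pics/f2.png

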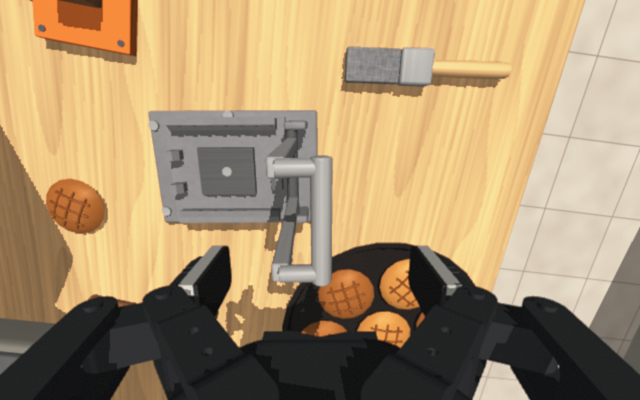

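The fork stands upright (bar at column 322) and the seat is clear, with the lifter mark at (227,171). Next I'll get a closer look to measure the seat.

```bash
python3 - <<'E'
from h import *
to([.547,-.262,.33],1.70)
E
```

```text
t_cm [ -4.1859 -11.7316  10.4071] w_deg [ 0.2471  0.1467 -0.1501]
```

Emit:
carry_out(
  motion=[
    {"jaw":1,"tx":-1,"ty":-3,"tz":0,"wx":0,"wy":0,"wz":0},
    {"jaw":1,"tx":-1,"ty":-3,"tz":0,"wx":0,"wy":0,"wz":0},
    {"jaw":1,"tx":-1,"ty":-3,"tz":2,"wx":0,"wy":0,"wz":0},
    {"jaw":1,"tx":-1.2,"ty":-2.7,"tz":4,"wx":0,"wy":0,"wz":0},
    {"jaw":1,"tx":0,"ty":0,"tz":4.4,"wx":0,"wy":0,"wz":0},
    {"jaw":1,"tx":0,"ty":0,"tz":0,"wx":0,"wy":0,"wz":0},
    {"jaw":1,"tx":0,"ty":0,"tz":0,"wx":0,"wy":0,"wz":0},
  ],
)

```text
clock: 9.57
tcp_pos: [0.5472, -0.2619, 0.3286]
orientation: [0.001, 0.661, 0.751, 0.0]
wrist_force: [0.1, 0.2, 0.6]
finger_gap: 0.0856
```

```bash
python3 - <<'E'
from h import *
W,im=snap("wrist","g1");print(tool()[0],W["camera_from_world"][:3,3])
E
```

```text
[ 0.5476 -0.262   0.3292] [-0.5099  0.3315 -0.2178]
```

View pics/g1.png

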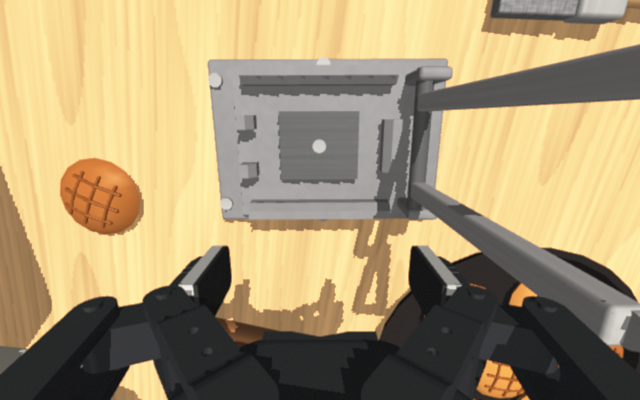

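```bash
python3 - <<'E'
import cv2
im=cv2.imread("pics/g1.png")
cv2.imwrite("pics/g1z.png",cv2.resize(im[55:225,205:455],None,fx=3.2,fy=3.2,interpolation=cv2.INTER_CUBIC))
cv2.imwrite("pics/g1y.png",cv2.resize(im[65:215,230:360],None,fx=4,fy=4,interpolation=cv2.INTER_LANCZOS4))
E
```

```text
(no output)
```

View pics/g1z.png

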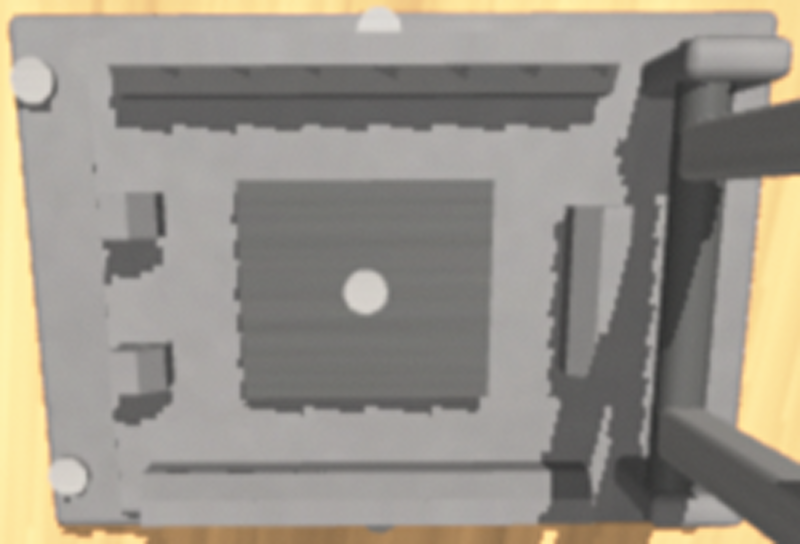

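View pics/g1y.png

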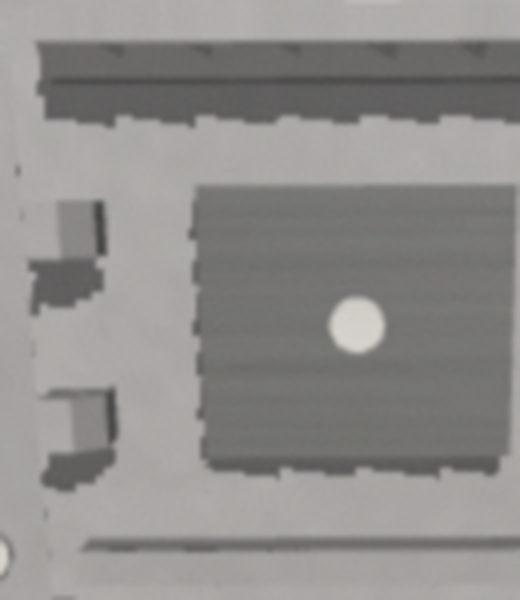

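```bash
python3 - <<'E'
from h import *
W=dict(np.load("pics/g1.npz"))
f=lambda x,y:(205+(x+.5)/3.2-.5,55+(y+.5)/3.2-.5)
g=lambda p,z:onz(W,f(*p),z)[:2]
L=np.array([g(p,.027) for p in((237,182),(494,182),(487,398),(242,400))])
print("lifter",L.mean(0),[np.linalg.norm(L[k]-L[k-1]) for k in range(4)],"screw",g((366,292),.027))
e=L[1]+L[2]-L[0]-L[3];print("yaw",np.arctan2(e[1],e[0]));e=L[0]+L[1]-L[2]-L[3];print(np.arctan2(-e[0],e[1]))
yw=.13
for yw in(.125,.13,.135):
  u=np.array([np.cos(yw),np.sin(yw)]);v=np.array([-u[1],u[0]])
  F=[g(p,.032)@u for p in((157,193),(157,235),(166,345),(167,393))];B=[g(p,.032)@u for p in((575,206),(570,373))]
  Y1=[g(p,.038)@v for p in((112,66),(360,66),(615,66))];Y1b=[g(p,.032)@v for p in((118,94),(350,95),(600,95))]
  Y2=[g(p,.032)@v for p in((150,473),(350,473),(540,473))];Y2c=[g(p,.02)@v for p in((150,463),(350,463),(540,463))]
  print(yw,"F",F,"B",B,"\n Y1",Y1,Y1b,"Y2",Y2,Y2c)
  xc=(np.mean(F)+np.mean(B))/2;yc=(np.mean(Y1b)+np.mean(Y2))/2
  print("dx",np.mean(B)-np.mean(F),"dy",np.mean(Y1b)-np.mean(Y2),"centre",xc*u+yc*v)
E
```

```text
lifter [ 0.5415 -0.2197] [np.float64(0.06059776894026264), np.float64(0.07014838020216019), np.float64(0.06000863219702777), np.float64(0.0709884257550813)] screw [ 0.5418 -0.2192]
yaw 0.13173789307032505
0.12204016797902999
0.125 F [np.float64(0.45400742501372104), np.float64(0.4533923524124839), np.float64(0.4542336851176487), np.float64(0.4537862629990751)] B [np.float64(0.5665296810511053), np.float64(0.5678638787630016)] 
 Y1 [np.float64(-0.22747467552155348), np.float64(-0.2273087712063847), np.float64(-0.22713815523214329)] [np.float64(-0.2335261464981419), np.float64(-0.2336121021725847), np.float64(-0.23344027838369086)] Y2 [np.float64(-0.33667801927829333), np.float64(-0.336533285835962), np.float64(-0.3363957688940655)] [np.float64(-0.3369618218525229), np.float64(-0.3368107622192696), np.float64(-0.33666723457508013)]
dx 0.11334184852132123 dy 0.10300951565130106 centre [ 0.5421 -0.2192]
0.13 F [np.float64(0.4527096091490845), np.float64(0.45203964375675504), np.float64(0.45273111084663215), np.float64(0.45221536931974515)] B [np.float64(0.565215056766603), np.float64(0.5
[... 494 characters left out ...]
-0.2191]
0.135 F [np.float64(0.4514004755677977), np.float64(0.45067563413347594), np.float64(0.4512172183214241), np.float64(0.45063317027973504)] B [np.float64(0.5638863021351196), np.float64(0.5647653482461773)] 
 Y1 [np.float64(-0.2319191372099078), np.float64(-0.23238311707059478), np.float64(-0.2328602738936646)] [np.float64(-0.23796636233423624), np.float64(-0.2386595407404437), np.float64(-0.23914234879405383)] Y2 [np.float64(-0.34113702485129754), np.float64(-0.34157320757335186), np.float64(-0.34198764195063763)] [np.float64(-0.341394269718978), np.float64(-0.34184857002574043), np.float64(-0.34228021845080175)]
dx 0.11334420061504025 dy 0.10297654083551772 centre [ 0.5421 -0.2191]
```

```bash
python3 - <<'E'
from h import *
to([.4246,.3456,.42],1.733-np.pi)
S=eyes.calibration("scene")
t=onz(S,(390,179),.0375)[:2];print("tin",t)
u=np.array([np.cos(1.733),np.sin(1.733)]);v=np.array([-u[1],u[0]]);d=t-[.4246,.3456];print("in die frame",d@u,d@v)
E
```

```text
t_cm [61.8092 -4.4709 -9.2126] w_deg [  0.1826  -0.2217 177.9924]
tin [0.3354 0.2295]
in die frame -0.10016943418456037 0.10676273287740425
```

Emit:
carry_out(
  motion=[
    {"jaw":1,"tx":3,"ty":-0.2,"tz":-3,"wx":0,"wy":0,"wz":0},
    {"jaw":1,"tx":5,"ty":-0.4,"tz":-3,"wx":0,"wy":0,"wz":0},
    {"jaw":1,"tx":5.4,"ty":-0.4,"tz":-3.2,"wx":0,"wy":0,"wz":0},
    {"jaw":1,"tx":5.5,"ty":-0.4,"tz":0,"wx":0,"wy":0,"wz":0},
    {"jaw":1,"tx":5.5,"ty":-0.4,"tz":0,"wx":0,"wy":0,"wz":0},
    {"jaw":1,"tx":5.5,"ty":-0.4,"tz":0,"wx":0,"wy":0,"wz":0},
    {"jaw":1,"tx":5.5,"ty":-0.4,"tz":0,"wx":0,"wy":0,"wz":0},
    {"jaw":1,"tx":5.5,"ty":-0.4,"tz":0,"wx":0,"wy":0,"wz":0},
    {"jaw":1,"tx":5.5,"ty":-0.4,"tz":0,"wx":0,"wy":0,"wz":0},
    {"jaw":1,"tx":5.5,"ty":-0.4,"tz":0,"wx":0,"wy":0,"wz":0},
    {"jaw":1,"tx":5.5,"ty":-0.4,"tz":0,"wx":0,"wy":0,"wz":0},
    {"jaw":1,"tx":4.4,"ty":-0.3,"tz":0,"wx":0,"wy":0,"wz":0},
  ],
)

```text
clock: 11.12
tcp_pos: [0.4235, 0.348, 0.4216]
orientation: [0.001, 0.66, 0.751, 0.002]
wrist_force: [0.6, 0.4, 0.1]
finger_gap: 0.0854
```

Emit:
carry_out(
  motion=[
    {"jaw":0,"tx":0,"ty":0,"tz":0,"wx":0,"wy":0,"wz":-10},
    {"jaw":0,"tx":0,"ty":0,"tz":0,"wx":0,"wy":0,"wz":-10},
    {"jaw":0,"tx":0,"ty":0,"tz":0,"wx":0,"wy":0,"wz":-10},
    {"jaw":0,"tx":0,"ty":0,"tz":0,"wx":0,"wy":0,"wz":-10},
    {"jaw":0,"tx":0,"ty":0,"tz":0,"wx":0,"wy":0,"wz":-10},
    {"jaw":0,"tx":0,"ty":0,"tz":0,"wx":0,"wy":0,"wz":-10},
    {"jaw":0,"tx":0,"ty":0,"tz":0,"wx":0,"wy":0,"wz":-10},
    {"jaw":0,"tx":0,"ty":0,"tz":0,"wx":0,"wy":0,"wz":-10},
    {"jaw":0,"tx":0,"ty":0,"tz":0,"wx":0,"wy":0,"wz":-10},
    {"jaw":0,"tx":0,"ty":0,"tz":0,"wx":0,"wy":0,"wz":-10},
    {"jaw":0,"tx":0,"ty":0,"tz":0,"wx":0,"wy":0,"wz":-10},
    {"jaw":0,"tx":0,"ty":0,"tz":0,"wx":0,"wy":0,"wz":-10},
    {"jaw":0,"tx":0,"ty":0,"tz":0,"wx":0,"wy":0,"wz":-10},
    {"jaw":0,"tx":0,"ty":0,"tz":0,"wx":0,"wy":0,"wz":-10},
    {"jaw":0,"tx":0,"ty":0,"tz":0,"wx":0,"wy":0,"wz":-10},
    {"jaw":0,"tx":0,"ty":0,"tz":0,"wx":0,"wy":0,"wz":-10},
    {"jaw":0,"tx":0,"ty":0,"tz":0,"wx":0,"wy":0,"wz":-10},
    {"jaw":0,"tx":0,"ty":0,"tz":0,"wx":0,"wy":0,"wz":-10},
    {"jaw":0,"tx":0,"ty":0,"tz":0,"wx":0,"wy":0,"wz":-2},
    {"jaw":0,"tx":0,"ty":0,"tz":0,"wx":0,"wy":0,"wz":0},
  ],
)

```text
clock: 13.62
tcp_pos: [0.4241, 0.3456, 0.4201]
orientation: [-0.001, 0.761, -0.648, 0.0]
wrist_force: [-0.4, 0.4, 0.4]
finger_gap: 0.0429
```

```bash
python3 - <<'E'
from h import *
s=get_state();print(s["joint_pos"],s["tcp_pos"],s["finger_gap"])
to([.4246,.3456,.193],1.733-np.pi)
E
```

```text
[ 0.537   0.2537  0.0031  1.318  -0.     -1.1935] [0.4241 0.3456 0.4201] 0.04294413303705924
t_cm [ 0.0248 -0.0026 22.7125] w_deg [-0.1167  0.0461 -0.1465]
```

Emit:
carry_out(
  motion=[
    {"jaw":0,"tx":0,"ty":0,"tz":4,"wx":0,"wy":0,"wz":0},
    {"jaw":0,"tx":0,"ty":0,"tz":5,"wx":0,"wy":0,"wz":0},
    {"jaw":0,"tx":0,"ty":0,"tz":5,"wx":0,"wy":0,"wz":0},
    {"jaw":0,"tx":0,"ty":0,"tz":4,"wx":0,"wy":0,"wz":0},
    {"jaw":0,"tx":0,"ty":0,"tz":2.5,"wx":0,"wy":0,"wz":0},
    {"jaw":0,"tx":0,"ty":0,"tz":1.5,"wx":0,"wy":0,"wz":0},
    {"jaw":0,"tx":0,"ty":0,"tz":0.5,"wx":0,"wy":0,"wz":0},
    {"jaw":0,"tx":0,"ty":0,"tz":0,"wx":0,"wy":0,"wz":0},
  ],
)

```text
clock: 14.62
tcp_pos: [0.4244, 0.3455, 0.1945]
orientation: [-0.001, 0.762, -0.648, 0.0]
wrist_force: [0.8, -0.2, 0.7]
finger_gap: 0.0429
```

```bash
python3 - <<'E'
from h import *
to([.4246,.3456,.195],1.733-np.pi);snap("wrist","i1")
E
```

```text
t_cm [-0.003  -0.0206 -0.0462] w_deg [-0.0599  0.0246 -0.0613]
```

View pics/i1.png

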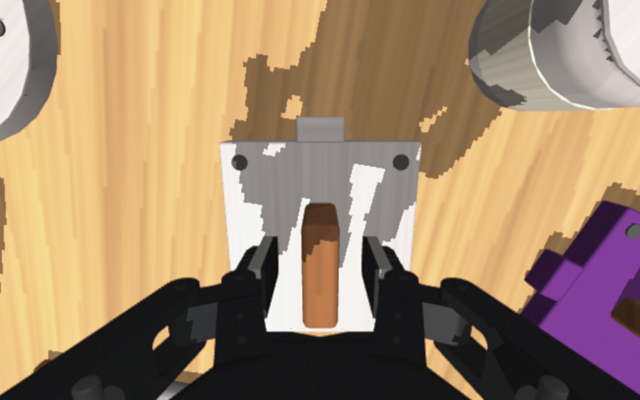

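The rib at columns 302–338 is centred between the pads, and the tab is at (320,128). Gripping firmly, then lifting.

Emit:
carry_out(
  force=70,
  motion=[
    {"jaw":-1,"tx":0,"ty":0,"tz":0,"wx":0,"wy":0,"wz":0},
    {"jaw":-1,"tx":0,"ty":0,"tz":0,"wx":0,"wy":0,"wz":0},
    {"jaw":-1,"tx":0,"ty":0,"tz":0,"wx":0,"wy":0,"wz":0},
    {"jaw":-1,"tx":0,"ty":0,"tz":0,"wx":0,"wy":0,"wz":0},
    {"jaw":-1,"tx":0,"ty":0,"tz":0,"wx":0,"wy":0,"wz":0},
    {"jaw":-1,"tx":0,"ty":0,"tz":-1,"wx":0,"wy":0,"wz":0},
    {"jaw":-1,"tx":0,"ty":0,"tz":-2,"wx":0,"wy":0,"wz":0},
    {"jaw":-1,"tx":0,"ty":0,"tz":-4,"wx":0,"wy":0,"wz":0},
    {"jaw":-1,"tx":0,"ty":0,"tz":-4,"wx":0,"wy":0,"wz":0},
    {"jaw":-1,"tx":0,"ty":0,"tz":-4,"wx":0,"wy":0,"wz":0},
    {"jaw":-1,"tx":0,"ty":0,"tz":-3,"wx":0,"wy":0,"wz":0},
    {"jaw":-1,"tx":0,"ty":0,"tz":-1,"wx":0,"wy":0,"wz":0},
    {"jaw":-1,"tx":0,"ty":0,"tz":0,"wx":0,"wy":0,"wz":0},
  ],
)

```text
clock: 16.3
tcp_pos: [0.4239, 0.3452, 0.3837]
orientation: [0.0, 0.762, -0.648, -0.0]
wrist_force: [-0.4, 0.3, -4.6]
finger_gap: 0.015
```

```bash
python3 - <<'E'
from h import *
W,im=snap("wrist","j1");p,R=tool();print(p,R)
to([.5420,-.2192,.385],.127-np.pi)
E
```

```text
[0.4237 0.3451 0.3827] [[ 0.1608 -0.987  -0.0015]
 [-0.987  -0.1608 -0.0009]
 [ 0.0006  0.0016 -1.    ]]
t_cm [57.5964 -2.5987 -0.1945] w_deg [ 0.0444 -0.1024 91.9779]
```

View pics/j1.png

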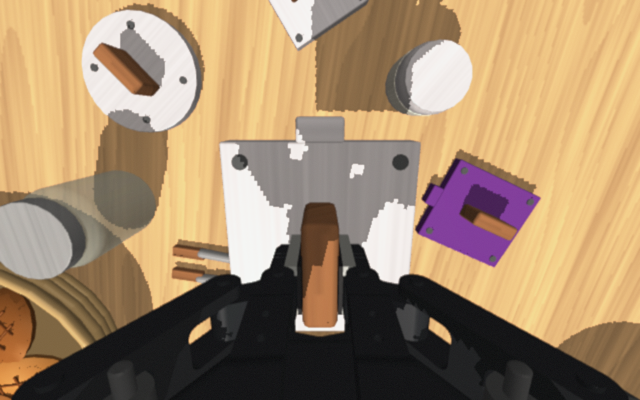

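```bash
python3 - <<'E'
from h import *
W=dict(np.load("pics/j1.npz"));im=cv2.imread("pics/j1.png")
p,R=tool()
cv2.imwrite("pics/j1z.png",cv2.resize(im[105:215,200:440],None,fx=3.3,fy=3.3,interpolation=cv2.INTER_CUBIC))
zt=p[2]-.1785
for q in((220,142),(420,142),(296,117),(344,117),(320,142)):
    print(q,(R.T@(onz(W,q,zt)-p))*1000)
E
```

```text
(220, 142) [ 54.546  -49.7105 178.4525]
(420, 142) [ 54.6017  48.8935 178.6137]
(296, 117) [ 66.4432 -12.0151 178.5214]
(344, 117) [ 66.458   11.143  178.5593]
(320, 142) [ 54.5738  -0.4243 178.5331]
```

View pics/j1z.png

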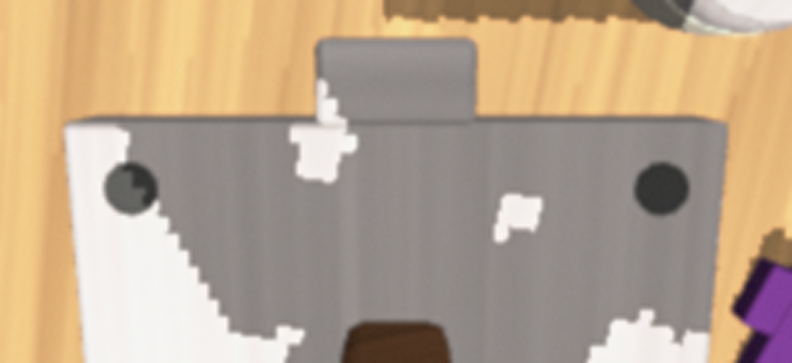

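The die in hand sits as planned: its front edge is 54.6 mm from the tool axis against 55 nominal, with no skew. Carrying it over now.

Emit:
carry_out(
  motion=[
    {"jaw":-1,"tx":2,"ty":0.05,"tz":0,"wx":0,"wy":0,"wz":0},
    {"jaw":-1,"tx":4,"ty":0.1,"tz":0,"wx":0,"wy":0,"wz":0},
    {"jaw":-1,"tx":4.5,"ty":0.15,"tz":0,"wx":0,"wy":0,"wz":0},
    {"jaw":-1,"tx":4.5,"ty":0.15,"tz":0,"wx":0,"wy":0,"wz":0},
    {"jaw":-1,"tx":4.5,"ty":0.15,"tz":0,"wx":0,"wy":0,"wz":0},
    {"jaw":-1,"tx":4.5,"ty":0.1,"tz":0,"wx":0,"wy":0,"wz":0},
    {"jaw":-1,"tx":4.5,"ty":0.15,"tz":0,"wx":0,"wy":0,"wz":0},
    {"jaw":-1,"tx":4.5,"ty":0.1,"tz":0,"wx":0,"wy":0,"wz":0},
    {"jaw":-1,"tx":4.5,"ty":0.15,"tz":0,"wx":0,"wy":0,"wz":0},
    {"jaw":-1,"tx":4.5,"ty":0.1,"tz":0,"wx":0,"wy":0,"wz":0},
    {"jaw":-1,"tx":4.5,"ty":0.15,"tz":0,"wx":0,"wy":0,"wz":0},
    {"jaw":-1,"tx":4.5,"ty":0.1,"tz":0,"wx":0,"wy":0,"wz":0},
    {"jaw":-1,"tx":4,"ty":0.1,"tz":0,"wx":0,"wy":0,"wz":0},
    {"jaw":-1,"tx":2.4,"ty":0,"tz":0,"wx":0,"wy":0,"wz":0},
    {"jaw":-1,"tx":0,"ty":0,"tz":0,"wx":0,"wy":0,"wz":0},
  ],
)

```text
clock: 18.23
tcp_pos: [0.5006, -0.2254, 0.3827]
orientation: [0.0, 0.761, -0.649, -0.001]
wrist_force: [-0.1, 0.9, -3.0]
finger_gap: 0.0148
```

Emit:
carry_out(
  motion=[
    {"jaw":-1,"tx":0,"ty":0,"tz":0,"wx":0,"wy":0,"wz":5},
    {"jaw":-1,"tx":0,"ty":0,"tz":0,"wx":0,"wy":0,"wz":8},
    {"jaw":-1,"tx":0,"ty":0,"tz":0,"wx":0,"wy":0,"wz":9},
    {"jaw":-1,"tx":0,"ty":0,"tz":0,"wx":0,"wy":0,"wz":9},
    {"jaw":-1,"tx":0,"ty":0,"tz":0,"wx":0,"wy":0,"wz":9},
    {"jaw":-1,"tx":0,"ty":0,"tz":0,"wx":0,"wy":0,"wz":9},
    {"jaw":-1,"tx":0,"ty":0,"tz":0,"wx":0,"wy":0,"wz":9},
    {"jaw":-1,"tx":0,"ty":0,"tz":0,"wx":0,"wy":0,"wz":9},
    {"jaw":-1,"tx":0,"ty":0,"tz":0,"wx":0,"wy":0,"wz":9},
    {"jaw":-1,"tx":0,"ty":0,"tz":0,"wx":0,"wy":0,"wz":8},
    {"jaw":-1,"tx":0,"ty":0,"tz":0,"wx":0,"wy":0,"wz":5},
    {"jaw":-1,"tx":0,"ty":0,"tz":0,"wx":0,"wy":0,"wz":3},
    {"jaw":-1,"tx":0,"ty":0,"tz":0,"wx":0,"wy":0,"wz":0},
  ],
)

```text
clock: 19.85
tcp_pos: [0.5007, -0.2226, 0.3836]
orientation: [-0.0, -0.064, 0.998, 0.001]
wrist_force: [0.1, 0.6, -2.7]
finger_gap: 0.015
```

```bash
python3 - <<'E'
from h import *
s=get_state();print(s["joint_pos"],s["tcp_pos"],s["wrist_force"])
to([.5420,-.2192,.27],.127-np.pi)
E
```

```text
[-0.565   0.2682 -0.0672  1.2368  0.0004 -0.6935] [ 0.5007 -0.2226  0.3836] [ 0.0787  0.6247 -2.7245]
t_cm [-4.1526 -0.2088 11.3556] w_deg [ 0.0677 -0.0456  0.0885]
```

Emit:
carry_out(
  motion=[
    {"jaw":-1,"tx":-1.1,"ty":-0.05,"tz":0,"wx":0,"wy":0,"wz":0},
    {"jaw":-1,"tx":-2,"ty":-0.1,"tz":1,"wx":0,"wy":0,"wz":0},
    {"jaw":-1,"tx":-1.05,"ty":-0.05,"tz":2.5,"wx":0,"wy":0,"wz":0},
    {"jaw":-1,"tx":0,"ty":0,"tz":3,"wx":0,"wy":0,"wz":0},
    {"jaw":-1,"tx":0,"ty":0,"tz":2.5,"wx":0,"wy":0,"wz":0},
    {"jaw":-1,"tx":0,"ty":0,"tz":1.8,"wx":0,"wy":0,"wz":0},
    {"jaw":-1,"tx":0,"ty":0,"tz":1,"wx":0,"wy":0,"wz":0},
    {"jaw":-1,"tx":0,"ty":0,"tz":0,"wx":0,"wy":0,"wz":0},
  ],
)

```text
clock: 20.85
tcp_pos: [0.5426, -0.2202, 0.2652]
orientation: [-0.001, -0.064, 0.998, 0.0]
wrist_force: [-0.4, 0.5, -3.5]
finger_gap: 0.0151
```

```bash
python3 - <<'E'
from h import *
s=get_state();print(s["tcp_pos"],s["wrist_force"])
to([.5420,-.2192,.235],.127-np.pi)
snap("wrist","k1");snap("side","k2")
im=cv2.imread("pics/k2.png");cv2.imwrite("pics/k2z.png",cv2.resize(im[190:320,310:470],None,fx=4.5,fy=4.5,interpolation=cv2.INTER_CUBIC))
E
```

```text
[ 0.5426 -0.2202  0.2652] [-0.372   0.4813 -3.4686]
t_cm [0.0403 0.1015 3.0208] w_deg [ 0.0597 -0.0566  0.0123]
```

View pics/k1.png

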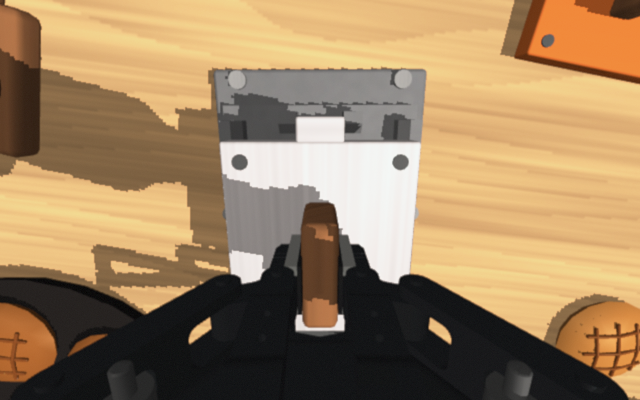

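View pics/k2z.png

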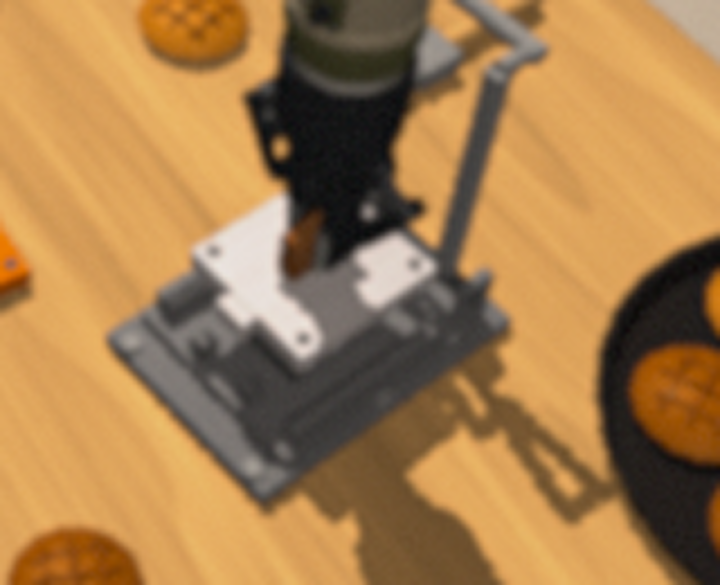

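The tab (columns 296–344) is centred on the carrier front (screws at 237 and 403), and the fork is upright and clear. Lowering gently.

Emit:
carry_out(
  motion=[
    {"jaw":-1,"tx":0.04,"ty":0.1,"tz":1,"wx":0,"wy":0,"wz":0},
    {"jaw":-1,"tx":0,"ty":0,"tz":1,"wx":0,"wy":0,"wz":0},
    {"jaw":-1,"tx":0,"ty":0,"tz":0.7,"wx":0,"wy":0,"wz":0},
    {"jaw":-1,"tx":0,"ty":0,"tz":0.3,"wx":0,"wy":0,"wz":0},
    {"jaw":-1,"tx":0,"ty":0,"tz":0.3,"wx":0,"wy":0,"wz":0},
    {"jaw":-1,"tx":0,"ty":0,"tz":0.3,"wx":0,"wy":0,"wz":0},
    {"jaw":-1,"tx":0,"ty":0,"tz":0,"wx":0,"wy":0,"wz":0},
  ],
)

```text
clock: 21.82
tcp_pos: [0.5419, -0.2195, 0.2297]
orientation: [-0.0, -0.063, 0.998, 0.0]
wrist_force: [0.4, 0.3, -4.4]
finger_gap: 0.0145
```

Emit:
carry_out(
  motion=[
    {"jaw":-1,"tx":0,"ty":0,"tz":0.2,"wx":0,"wy":0,"wz":0},
    {"jaw":-1,"tx":0,"ty":0,"tz":0.2,"wx":0,"wy":0,"wz":0},
    {"jaw":-1,"tx":0,"ty":0,"tz":0.2,"wx":0,"wy":0,"wz":0},
    {"jaw":-1,"tx":0,"ty":0,"tz":0,"wx":0,"wy":0,"wz":0},
  ],
)

```text
clock: 22.32
tcp_pos: [0.5419, -0.2195, 0.2238]
orientation: [0.0, -0.063, 0.998, 0.0]
wrist_force: [0.3, -0.1, -3.8]
finger_gap: 0.0151
```

Emit:
carry_out(
  motion=[
    {"jaw":-1,"tx":0,"ty":0,"tz":0.15,"wx":0,"wy":0,"wz":0},
    {"jaw":-1,"tx":0,"ty":0,"tz":0.15,"wx":0,"wy":0,"wz":0},
    {"jaw":-1,"tx":0,"ty":0,"tz":0,"wx":0,"wy":0,"wz":0},
  ],
)

```text
clock: 22.7
tcp_pos: [0.5419, -0.2195, 0.2218]
orientation: [0.0, -0.063, 0.998, -0.0]
wrist_force: [-3.8, 1.8, 5.0]
finger_gap: 0.0151
```

Emit:
carry_out(
  motion=[
    {"jaw":-1,"tx":0,"ty":0,"tz":0.1,"wx":0,"wy":0,"wz":0},
    {"jaw":-1,"tx":0,"ty":0,"tz":0.1,"wx":0,"wy":0,"wz":0},
    {"jaw":-1,"tx":0,"ty":0,"tz":0,"wx":0,"wy":0,"wz":0},
  ],
)

```text
clock: 23.08
tcp_pos: [0.5419, -0.2195, 0.2196]
orientation: [0.0, -0.063, 0.998, -0.0]
wrist_force: [-1.8, 2.2, 4.4]
finger_gap: 0.0147
```

Emit:
carry_out(
  motion=[
    {"jaw":-1,"tx":0,"ty":0,"tz":0.1,"wx":0,"wy":0,"wz":0},
    {"jaw":-1,"tx":0,"ty":0,"tz":0.1,"wx":0,"wy":0,"wz":0},
    {"jaw":-1,"tx":0,"ty":0,"tz":0,"wx":0,"wy":0,"wz":0},
  ],
)

```text
clock: 23.45
tcp_pos: [0.5419, -0.2195, 0.2176]
orientation: [0.0, -0.063, 0.998, -0.0]
wrist_force: [-2.8, 0.6, 5.7]
finger_gap: 0.015
```

Contact at a TCP height of about 0.222 m, and the lifter is now sinking at roughly 10 N. I'll keep pressing until the force rises.

Emit:
carry_out(
  motion=[
    {"jaw":-1,"tx":0,"ty":0,"tz":0.1,"wx":0,"wy":0,"wz":0},
    {"jaw":-1,"tx":0,"ty":0,"tz":0.1,"wx":0,"wy":0,"wz":0},
    {"jaw":-1,"tx":0,"ty":0,"tz":0,"wx":0,"wy":0,"wz":0},
  ],
)

```text
clock: 23.82
tcp_pos: [0.5419, -0.2195, 0.2155]
orientation: [0.0, -0.063, 0.998, -0.0]
wrist_force: [-2.6, 1.3, 5.5]
finger_gap: 0.0149
```

Emit:
carry_out(
  motion=[
    {"jaw":-1,"tx":0,"ty":0,"tz":0.1,"wx":0,"wy":0,"wz":0},
    {"jaw":-1,"tx":0,"ty":0,"tz":0,"wx":0,"wy":0,"wz":0},
  ],
)

```text
clock: 24.08
tcp_pos: [0.5419, -0.2195, 0.2152]
orientation: [0.0, -0.063, 0.998, -0.0]
wrist_force: [-4.6, 3.3, 9.4]
finger_gap: 0.0152
```

Emit:
carry_out(
  motion=[
    {"jaw":-1,"tx":0,"ty":0,"tz":0.1,"wx":0,"wy":0,"wz":0},
    {"jaw":-1,"tx":0,"ty":0,"tz":0,"wx":0,"wy":0,"wz":0},
  ],
)

```text
clock: 24.32
tcp_pos: [0.5419, -0.2194, 0.2151]
orientation: [0.001, -0.063, 0.998, -0.0]
wrist_force: [-7.1, 4.3, 16.5]
finger_gap: 0.015
```

Emit:
carry_out(
  motion=[
    {"jaw":-1,"tx":0,"ty":0,"tz":0.12,"wx":0,"wy":0,"wz":0},
    {"jaw":-1,"tx":0,"ty":0,"tz":0.1,"wx":0,"wy":0,"wz":0},
    {"jaw":-1,"tx":0,"ty":0,"tz":0,"wx":0,"wy":0,"wz":0},
    {"jaw":-1,"tx":0,"ty":0,"tz":0,"wx":0,"wy":0,"wz":0},
  ],
)

```text
clock: 24.82
tcp_pos: [0.5417, -0.2193, 0.215]
orientation: [0.001, -0.063, 0.998, -0.001]
wrist_force: [-11.7, 5.0, 31.3]
finger_gap: 0.0145
```

The stop is stiff: 31 N with no further travel at 0.215 m. Easing off, releasing and rising.

Emit:
carry_out(
  motion=[
    {"jaw":-1,"tx":0,"ty":0,"tz":-0.15,"wx":0,"wy":0,"wz":0},
    {"jaw":-1,"tx":0,"ty":0,"tz":-0.15,"wx":0,"wy":0,"wz":0},
    {"jaw":0,"tx":0,"ty":0,"tz":0,"wx":0,"wy":0,"wz":0},
    {"jaw":0,"tx":0,"ty":0,"tz":0,"wx":0,"wy":0,"wz":0},
    {"jaw":0,"tx":0,"ty":0,"tz":0,"wx":0,"wy":0,"wz":0},
    {"jaw":0,"tx":0,"ty":0,"tz":0,"wx":0,"wy":0,"wz":0},
    {"jaw":0,"tx":0,"ty":0,"tz":-1,"wx":0,"wy":0,"wz":0},
    {"jaw":0,"tx":0,"ty":0,"tz":-2,"wx":0,"wy":0,"wz":0},
    {"jaw":0,"tx":0,"ty":0,"tz":-4,"wx":0,"wy":0,"wz":0},
    {"jaw":0,"tx":0,"ty":0,"tz":-4,"wx":0,"wy":0,"wz":0},
    {"jaw":0,"tx":0,"ty":0,"tz":0,"wx":0,"wy":0,"wz":0},
  ],
)

```text
clock: 26.2
tcp_pos: [0.5432, -0.2202, 0.3283]
orientation: [0.003, -0.063, 0.998, -0.002]
wrist_force: [-0.4, -0.0, -0.2]
finger_gap: 0.0424
```

```bash
python3 - <<'E'
from h import *
s=get_state();print(s["tcp_pos"],s["joint_pos"],s["wrist_force"])
snap("wrist","l1");snap("side","l2");im=cv2.imread("pics/l2.png");cv2.imwrite("pics/l2z.png",cv2.resize(im[190:320,310:470],None,fx=4.5,fy=4.5,interpolation=cv2.INTER_CUBIC))
E
```

```text
[ 0.5432 -0.2202  0.3283] [-0.5221  0.3622 -0.0735  1.127   0.0001 -0.6488] [-0.4494 -0.0295 -0.249 ]
```

View pics/l1.png

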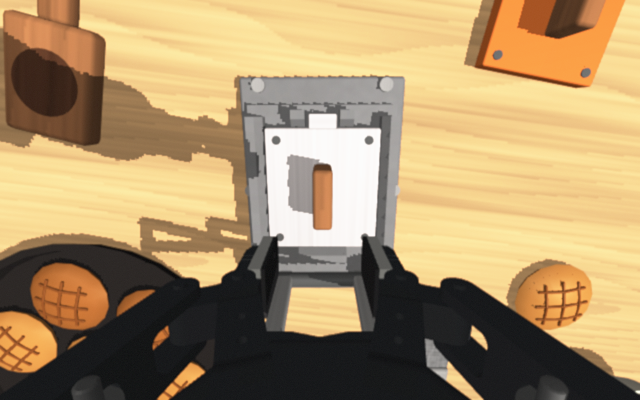

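View pics/l2z.png

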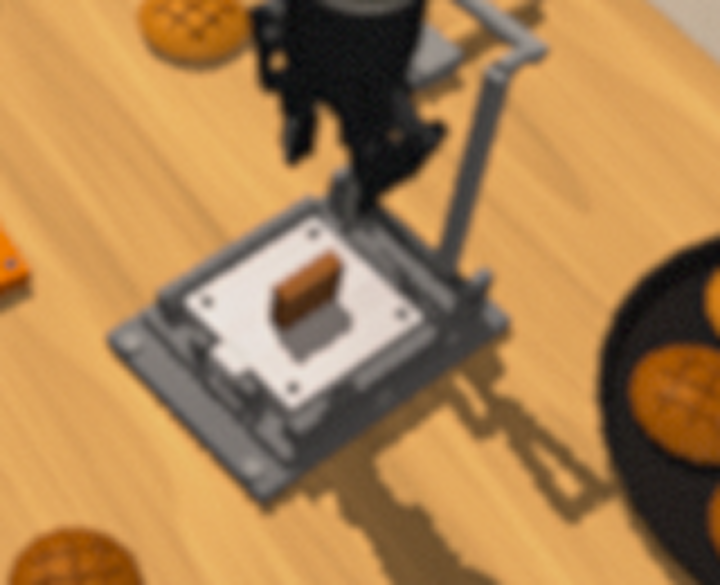

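The die sits in the recess with its tab in the front slot (tab at (322,120), plate rows 128–247). I'll check its position and size numerically, which also tests the height.

```bash
python3 - <<'E'
from h import *
W=dict(np.load("pics/l1.npz"));im=cv2.imread("pics/l1.png");hsv=cv2.cvtColor(im,cv2.COLOR_BGR2HSV)
m=((hsv[...,1]<25)&(hsv[...,2]>200)).astype(np.uint8);m[:112]=0;m[250:]=0;m[:,:255]=0;m[:,392:]=0
m=cv2.morphologyEx(m,cv2.MORPH_OPEN,np.ones((3,3),np.uint8))
c=max(cv2.findContours(m,cv2.RETR_EXTERNAL,cv2.CHAIN_APPROX_NONE)[0],key=cv2.contourArea)[:,0]
u=np.array([np.cos(.127),np.sin(.127)]);v=np.array([-u[1],u[0]])
for z in(.036,.041):
  P=np.array([onz(W,q+0.,z)[:2] for q in c])-[.542,-.2192]
  a=P@u;b=P@v
  f=np.median(a[(abs(b)>.018)&(abs(b)<.042)&(a<-.045)]);l=np.median(b[(b>.04)&(abs(a)<.03)]);r=np.median(b[(b<-.04)&(abs(a)<.03)])
  l1=[np.median(b[(b>.04)&(abs(a-t)<.01)])*1000 for t in(-.035,0,.03)];r1=[np.median(b[(b<-.04)&(abs(a-t)<.01)])*1000 for t in(-.035,0,.03)]
  print(z,"front",f,"L",l1,"R",r1,"tab",a.min(),"back",a.max())
cv2.imwrite("pics/l1z.png",cv2.resize(im[95:275,235:410],None,fx=3.3,fy=3.3,interpolation=cv2.INTER_CUBIC))
E
```

```text
0.036 front -0.054861355681751434 L [np.float64(49.66350832925212), np.float64(49.691834266834285), np.float64(49.54907569610996)] R [np.float64(-48.68640551256827), np.float64(-48.61395352680808), np.float64(-48.597874338530495)] tab -0.06719452307683359 back 0.05374496322622755
0.041 front -0.055053420927710546 L [np.float64(48.7159562905487), np.float64(48.76090483922044), np.float64(48.57796408307196)] R [np.float64(-47.72561709235217), np.float64(-47.71721040380629), np.float64(-47.59480419667599)] tab -0.0671600623178494 back 0.05146670615746075
```

View pics/l1z.png

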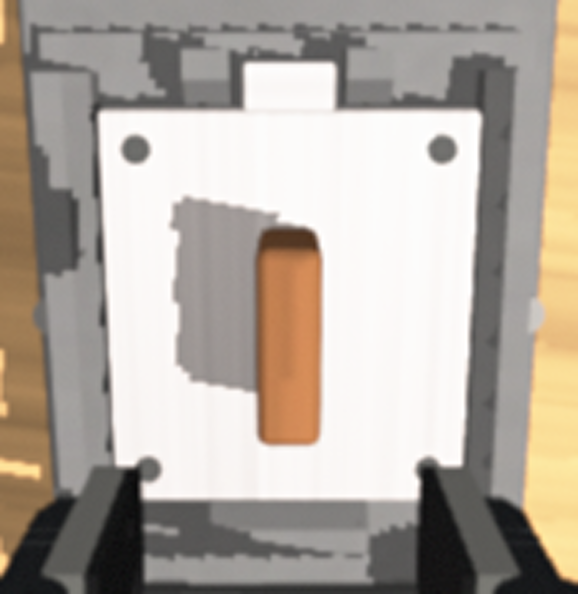

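The die is home and centred to within about 0.5 mm. Now back to the fork: rise, turn 90°, move over the bar.

Emit:
carry_out(
  motion=[
    {"jaw":0,"tx":1,"ty":0,"tz":-3,"wx":0,"wy":0,"wz":0},
    {"jaw":0,"tx":1,"ty":0,"tz":-4,"wx":0,"wy":0,"wz":0},
    {"jaw":1,"tx":1,"ty":0,"tz":-3.5,"wx":0,"wy":0,"wz":0},
    {"jaw":1,"tx":0,"ty":0,"tz":0,"wx":0,"wy":0,"wz":10},
    {"jaw":1,"tx":0,"ty":0,"tz":0,"wx":0,"wy":0,"wz":10},
    {"jaw":1,"tx":0,"ty":0,"tz":0,"wx":0,"wy":0,"wz":10},
    {"jaw":1,"tx":0,"ty":0,"tz":0,"wx":0,"wy":0,"wz":10},
    {"jaw":1,"tx":0,"ty":0,"tz":0,"wx":0,"wy":0,"wz":10},
    {"jaw":1,"tx":0,"ty":0,"tz":0,"wx":0,"wy":0,"wz":10},
    {"jaw":1,"tx":0,"ty":0,"tz":0,"wx":0,"wy":0,"wz":10},
    {"jaw":1,"tx":0,"ty":0,"tz":0,"wx":0,"wy":0,"wz":10},
    {"jaw":1,"tx":0,"ty":0,"tz":0,"wx":0,"wy":0,"wz":10},
    {"jaw":1,"tx":0,"ty":0,"tz":0,"wx":0,"wy":0,"wz":0},
  ],
)

```text
clock: 27.92
tcp_pos: [0.512, -0.2232, 0.4273]
orientation: [-0.001, 0.66, 0.751, -0.0]
wrist_force: [-0.5, -0.4, -0.2]
finger_gap: 0.0854
```

```bash
python3 - <<'E'
from h import *
to([.658,-.205,.4335],1.70);snap("wrist","m1")
E
```

```text
t_cm [-0.0615 14.7152 -0.6519] w_deg [-0.1144 -0.097  -0.0403]
```

View pics/m1.png

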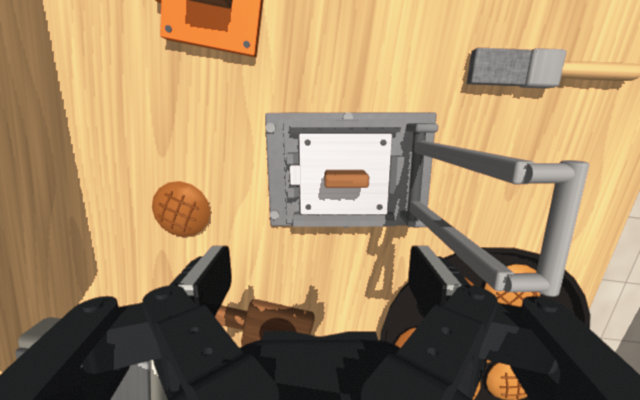

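The die is in the seat, and the fork bar runs from (575,165) to (548,290), still upright. Moving over the bar, then down.

Emit:
carry_out(
  motion=[
    {"jaw":1,"tx":0,"ty":2.7,"tz":-0.6,"wx":0,"wy":0,"wz":0},
    {"jaw":1,"tx":0,"ty":3,"tz":0,"wx":0,"wy":0,"wz":0},
    {"jaw":1,"tx":0,"ty":3,"tz":0,"wx":0,"wy":0,"wz":0},
    {"jaw":1,"tx":0,"ty":3,"tz":0,"wx":0,"wy":0,"wz":0},
    {"jaw":1,"tx":0,"ty":3,"tz":0,"wx":0,"wy":0,"wz":0},
    {"jaw":1,"tx":0,"ty":0,"tz":1.5,"wx":0,"wy":0,"wz":0},
    {"jaw":1,"tx":0,"ty":0,"tz":2.3,"wx":0,"wy":0,"wz":0},
    {"jaw":1,"tx":0,"ty":0,"tz":1.5,"wx":0,"wy":0,"wz":0},
    {"jaw":1,"tx":0,"ty":0,"tz":0,"wx":0,"wy":0,"wz":0},
  ],
)

```text
clock: 29.1
tcp_pos: [0.6575, -0.2046, 0.3798]
orientation: [-0.002, 0.661, 0.751, -0.0]
wrist_force: [-0.2, -0.1, 0.4]
finger_gap: 0.0854
```

```bash
python3 - <<'E'
from h import *
to([.658,-.205,.3805],1.70);print(get_state()["wrist_force"]);snap("wrist","n1")
E
```

```text
t_cm [-0.0416  0.041  -0.0653] w_deg [-0.1683 -0.1089 -0.0815]
[-0.1612 -0.1395  0.3788]
```

View pics/n1.png

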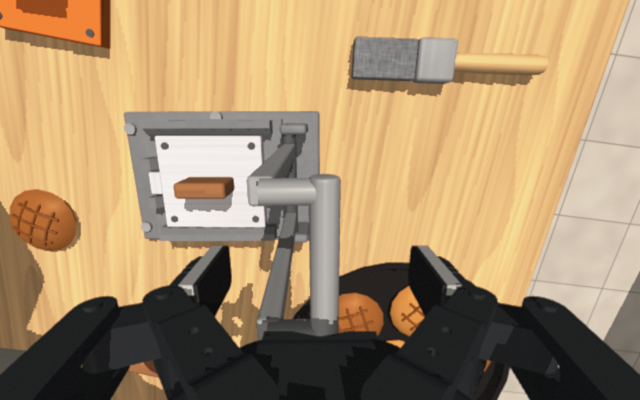

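Emit:
carry_out(
  force=25,
  motion=[
    {"jaw":-1,"tx":0,"ty":0,"tz":0,"wx":0,"wy":0,"wz":0},
    {"jaw":-1,"tx":0,"ty":0,"tz":0,"wx":0,"wy":0,"wz":0},
    {"jaw":-1,"tx":0,"ty":0,"tz":0,"wx":0,"wy":0,"wz":0},
    {"jaw":-1,"tx":0,"ty":0,"tz":0,"wx":0,"wy":0,"wz":0},
    {"jaw":-1,"tx":0,"ty":0,"tz":0,"wx":0,"wy":0,"wz":0},
    {"jaw":-1,"tx":0,"ty":0,"tz":0,"wx":0,"wy":0,"wz":0},
  ],
)

```text
clock: 29.9
tcp_pos: [0.6581, -0.2048, 0.3821]
orientation: [0.0, 0.661, 0.75, 0.0]
wrist_force: [0.6, -0.2, 2.3]
finger_gap: 0.0127
```

```bash
python3 - <<'E'
from h import *
s=get_state();print(s["tcp_pos"],s["wrist_force"],s["finger_gap"])
h=np.array([.542,-.2192])+.085*np.array([np.cos(.127),np.sin(.127)])
a=(s["tcp_pos"][:2]-h)@[np.cos(.127),np.sin(.127)];f0=np.arccos(-a/.1822);print(h,a,f0,.0435+.1822*np.sin(f0)+.155)
f=np.linspace(f0,.154,17);r=18.22
for i in range(16): print(i,f[i+1],"ty %.2f tz %.2f"%(-r*(np.cos(f[i+1])-np.cos(f[i])),-r*(np.sin(f[i+1])-np.sin(f[i]))))
E
```

```text
[ 0.6581 -0.2048  0.3821] [ 0.567  -0.1824  2.2968] 0.012749821473581217
[ 0.6263 -0.2084] 0.032006930816301696 1.7473818390966265 0.37786665347750814
0 1.6477954741530874 ty -1.80 tz -0.23
1 1.5482091092095482 ty -1.81 tz -0.05
2 1.4486227442660091 ty -1.81 tz 0.13
3 1.3490363793224698 ty -1.79 tz 0.31
4 1.2494500143789307 ty -1.75 tz 0.49
5 1.1498636494353915 ty -1.69 tz 0.66
6 1.0502772844918522 ty -1.62 tz 0.82
7 0.9506909195483132 ty -1.53 tz 0.98
8 0.8511045546047741 ty -1.42 tz 1.13
9 0.7515181896612348 ty -1.30 tz 1.26
10 0.6519318247176957 ty -1.17 tz 1.39
11 0.5523454597741566 ty -1.03 tz 1.49
12 0.4527590948306175 ty -0.87 tz 1.59
13 0.35317272988707815 ty -0.71 tz 1.67
14 0.25358636494353903 ty -0.54 tz 1.73
15 0.154 ty -0.37 tz 1.78
```

Emit:
carry_out(
  motion=[
    {"jaw":-1,"tx":0,"ty":-0.9,"tz":-0.12,"wx":0,"wy":0,"wz":0},
    {"jaw":-1,"tx":0,"ty":-0.9,"tz":-0.1,"wx":0,"wy":0,"wz":0},
    {"jaw":-1,"tx":0,"ty":-1.8,"tz":-0.05,"wx":0,"wy":0,"wz":0},
    {"jaw":-1,"tx":0,"ty":-1.8,"tz":0.13,"wx":0,"wy":0,"wz":0},
    {"jaw":-1,"tx":0,"ty":-1.8,"tz":0.31,"wx":0,"wy":0,"wz":0},
    {"jaw":-1,"tx":0,"ty":-1.75,"tz":0.49,"wx":0,"wy":0,"wz":0},
    {"jaw":-1,"tx":0,"ty":-0.85,"tz":0.33,"wx":0,"wy":0,"wz":0},
    {"jaw":-1,"tx":0,"ty":-0.84,"tz":0.33,"wx":0,"wy":0,"wz":0},
  ],
)

```text
clock: 30.9
tcp_pos: [0.5519, -0.2186, 0.3689]
orientation: [0.001, 0.661, 0.75, -0.0]
wrist_force: [1.1, -0.8, 4.8]
finger_gap: 0.0127
```

Emit:
carry_out(
  motion=[
    {"jaw":-1,"tx":0,"ty":-0.81,"tz":0.41,"wx":0,"wy":0,"wz":0},
    {"jaw":-1,"tx":0,"ty":-0.81,"tz":0.41,"wx":0,"wy":0,"wz":0},
    {"jaw":-1,"tx":0,"ty":-0.77,"tz":0.49,"wx":0,"wy":0,"wz":0},
    {"jaw":-1,"tx":0,"ty":-0.76,"tz":0.49,"wx":0,"wy":0,"wz":0},
    {"jaw":-1,"tx":0,"ty":-0.71,"tz":0.56,"wx":0,"wy":0,"wz":0},
    {"jaw":-1,"tx":0,"ty":-0.71,"tz":0.57,"wx":0,"wy":0,"wz":0},
  ],
)

```text
clock: 31.65
tcp_pos: [0.5067, -0.2243, 0.3389]
orientation: [0.0, 0.661, 0.75, -0.0]
wrist_force: [0.8, -4.9, 4.5]
finger_gap: 0.013
```

Emit:
carry_out(
  motion=[
    {"jaw":-1,"tx":0,"ty":-0.65,"tz":0.63,"wx":0,"wy":0,"wz":0},
    {"jaw":-1,"tx":0,"ty":-0.65,"tz":0.63,"wx":0,"wy":0,"wz":0},
    {"jaw":-1,"tx":0,"ty":-0.59,"tz":0.7,"wx":0,"wy":0,"wz":0},
    {"jaw":-1,"tx":0,"ty":-0.58,"tz":0.69,"wx":0,"wy":0,"wz":0},
    {"jaw":-1,"tx":0,"ty":-0.52,"tz":0.75,"wx":0,"wy":0,"wz":0},
    {"jaw":-1,"tx":0,"ty":-0.51,"tz":0.75,"wx":0,"wy":0,"wz":0},
    {"jaw":-1,"tx":0,"ty":-0.44,"tz":0.8,"wx":0,"wy":0,"wz":0},
    {"jaw":-1,"tx":0,"ty":-0.43,"tz":0.8,"wx":0,"wy":0,"wz":0},
  ],
)

```text
clock: 32.65
tcp_pos: [0.4635, -0.2296, 0.2812]
orientation: [0.0, 0.661, 0.75, 0.0]
wrist_force: [3.6, -4.9, 0.3]
finger_gap: 0.013
```

Emit:
carry_out(
  motion=[
    {"jaw":-1,"tx":0,"ty":-0.36,"tz":0.84,"wx":0,"wy":0,"wz":0},
    {"jaw":-1,"tx":0,"ty":-0.35,"tz":0.83,"wx":0,"wy":0,"wz":0},
    {"jaw":-1,"tx":0,"ty":-0.27,"tz":0.87,"wx":0,"wy":0,"wz":0},
    {"jaw":-1,"tx":0,"ty":-0.27,"tz":0.87,"wx":0,"wy":0,"wz":0},
    {"jaw":-1,"tx":0,"ty":-0.19,"tz":0.6,"wx":0,"wy":0,"wz":0},
    {"jaw":-1,"tx":0,"ty":0,"tz":0,"wx":0,"wy":0,"wz":0},
  ],
)

```text
clock: 33.4
tcp_pos: [0.4495, -0.2313, 0.2405]
orientation: [-0.0, 0.661, 0.75, 0.0]
wrist_force: [6.1, -4.9, -4.1]
finger_gap: 0.0133
```

Emit:
carry_out(
  motion=[
    {"jaw":-1,"tx":0,"ty":-0.05,"tz":0.4,"wx":0,"wy":0,"wz":0},
    {"jaw":-1,"tx":0,"ty":-0.05,"tz":0.3,"wx":0,"wy":0,"wz":0},
    {"jaw":-1,"tx":0,"ty":0,"tz":0.2,"wx":0,"wy":0,"wz":0},
    {"jaw":-1,"tx":0,"ty":0,"tz":0,"wx":0,"wy":0,"wz":0},
  ],
)

```text
clock: 33.9
tcp_pos: [0.4482, -0.2314, 0.2321]
orientation: [-0.0, 0.661, 0.75, -0.0]
wrist_force: [1.5, -5.4, -0.3]
finger_gap: 0.0129
```

Emit:
carry_out(
  motion=[
    {"jaw":-1,"tx":0,"ty":0,"tz":0.2,"wx":0,"wy":0,"wz":0},
    {"jaw":-1,"tx":0,"ty":0,"tz":0,"wx":0,"wy":0,"wz":0},
  ],
)

```text
clock: 34.15
tcp_pos: [0.448, -0.2314, 0.2301]
orientation: [-0.001, 0.661, 0.75, -0.001]
wrist_force: [0.0, -5.8, 0.9]
finger_gap: 0.0129
```

Emit:
carry_out(
  motion=[
    {"jaw":-1,"tx":0,"ty":0,"tz":0.2,"wx":0,"wy":0,"wz":0},
    {"jaw":-1,"tx":0,"ty":0,"tz":0,"wx":0,"wy":0,"wz":0},
  ],
)

```text
clock: 34.4
tcp_pos: [0.4478, -0.2314, 0.2281]
orientation: [-0.001, 0.661, 0.75, -0.001]
wrist_force: [-0.7, -6.5, 1.4]
finger_gap: 0.0131
```

Emit:
carry_out(
  motion=[
    {"jaw":-1,"tx":0,"ty":0,"tz":0.2,"wx":0,"wy":0,"wz":0},
    {"jaw":-1,"tx":0,"ty":0,"tz":0,"wx":0,"wy":0,"wz":0},
  ],
)

```text
clock: 34.65
tcp_pos: [0.4477, -0.2314, 0.2275]
orientation: [-0.0, 0.661, 0.75, -0.001]
wrist_force: [-4.3, -3.8, 12.4]
finger_gap: 0.0128
```

Emit:
carry_out(
  motion=[
    {"jaw":-1,"tx":0,"ty":0,"tz":0.2,"wx":0,"wy":0,"wz":0},
    {"jaw":-1,"tx":0,"ty":0,"tz":0,"wx":0,"wy":0,"wz":0},
  ],
)

```text
clock: 34.9
tcp_pos: [0.4476, -0.2313, 0.2273]
orientation: [0.0, 0.661, 0.75, -0.001]
wrist_force: [-8.4, 0.2, 28.2]
finger_gap: 0.013
```

```bash
python3 - <<'E'
from h import *
print(get_state()["wrist_force"],get_state()["ft_torque"])
snap("side","o1");im=cv2.imread("pics/o1.png");cv2.imwrite("pics/o1z.png",cv2.resize(im[190:320,310:470],None,fx=4.5,fy=4.5,interpolation=cv2.INTER_CUBIC))
snap("wrist","o2")
E
```

```text
[-8.3793  0.2457 28.2411] [-0.0852  1.7571  0.0281]
```

View pics/o1z.png

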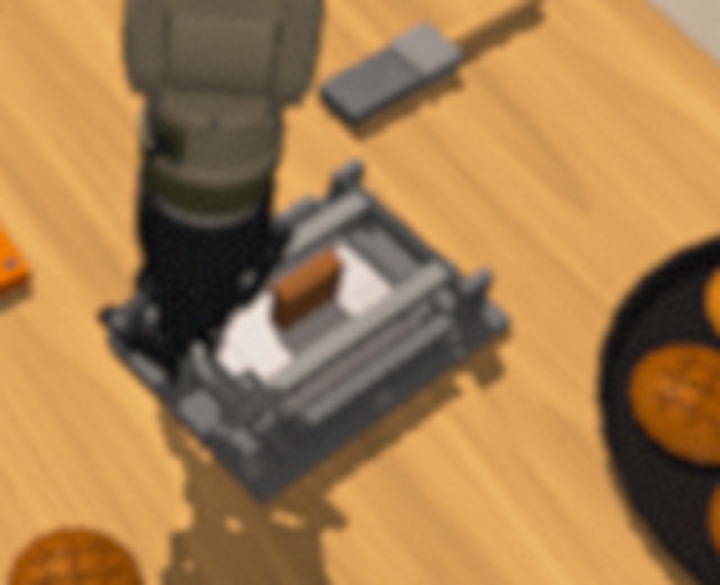

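View pics/o2.png

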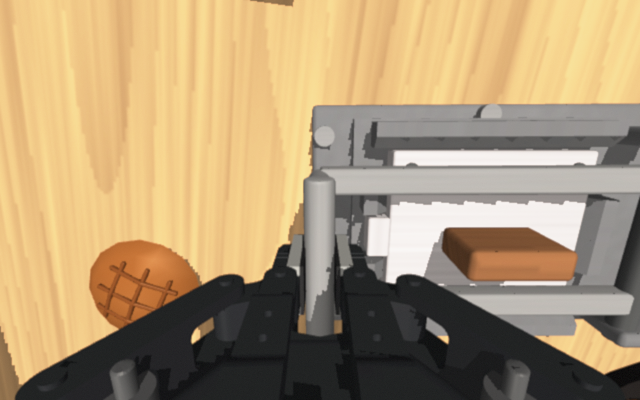

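The fork is level, and 28 N at 0.2273 m marks the shut stop. The arms straddle the rib. Easing off, opening part way and rising straight up.

Emit:
carry_out(
  motion=[
    {"jaw":-1,"tx":0,"ty":0,"tz":-0.3,"wx":0,"wy":0,"wz":0},
    {"jaw":0,"tx":0,"ty":0,"tz":0,"wx":0,"wy":0,"wz":0},
    {"jaw":0,"tx":0,"ty":0,"tz":0,"wx":0,"wy":0,"wz":0},
    {"jaw":0,"tx":0,"ty":0,"tz":0,"wx":0,"wy":0,"wz":0},
    {"jaw":0,"tx":0,"ty":0,"tz":0,"wx":0,"wy":0,"wz":0},
    {"jaw":0,"tx":0,"ty":0,"tz":-1,"wx":0,"wy":0,"wz":0},
    {"jaw":0,"tx":0,"ty":0,"tz":-2,"wx":0,"wy":0,"wz":0},
    {"jaw":0,"tx":0,"ty":0,"tz":-4,"wx":0,"wy":0,"wz":0},
    {"jaw":0,"tx":0,"ty":0,"tz":-4,"wx":0,"wy":0,"wz":0},
    {"jaw":0,"tx":-3,"ty":0,"tz":-4,"wx":0,"wy":0,"wz":0},
    {"jaw":0,"tx":-3,"ty":3,"tz":-1,"wx":0,"wy":0,"wz":0},
    {"jaw":0,"tx":0,"ty":2,"tz":0,"wx":0,"wy":0,"wz":0},
    {"jaw":0,"tx":0,"ty":0,"tz":0,"wx":0,"wy":0,"wz":0},
  ],
)

```text
clock: 36.62
tcp_pos: [0.5065, -0.2848, 0.3879]
orientation: [0.0, 0.661, 0.751, 0.0]
wrist_force: [-0.6, 0.0, -0.7]
finger_gap: 0.0428
```

```bash
python3 - <<'E'
from h import *
print(get_state()["wrist_force"],tool()[0])
W,im=snap("wrist","p2")
cv2.imwrite("pics/p2z.png",cv2.resize(im[40:240,200:460],None,fx=3,fy=3,interpolation=cv2.INTER_CUBIC))
snap("side","p1");im=cv2.imread("pics/p1.png");cv2.imwrite("pics/p1z.png",cv2.resize(im[190:320,310:470],None,fx=4.5,fy=4.5,interpolation=cv2.INTER_CUBIC))
snap("scene","p3")
E
```

```text
[-0.5618  0.0224 -0.7415] [ 0.5065 -0.2848  0.3879]
```

View pics/p2z.png

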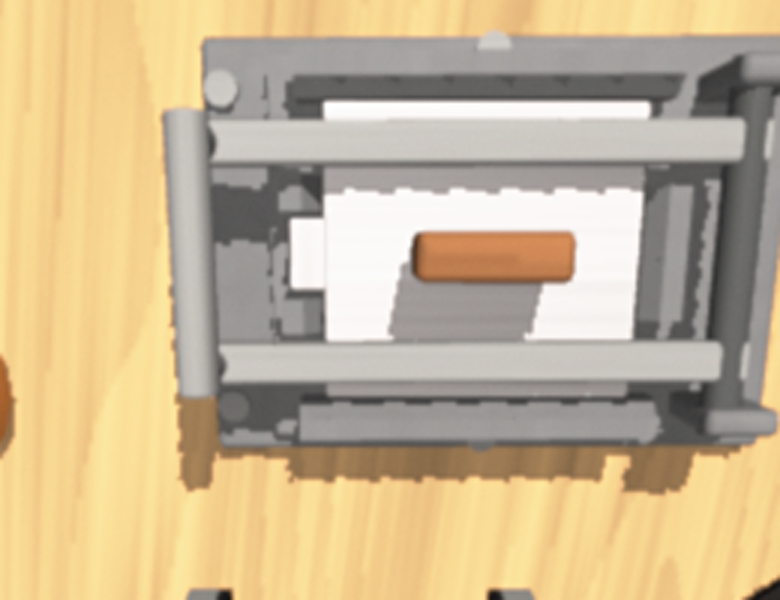

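View pics/p1z.png

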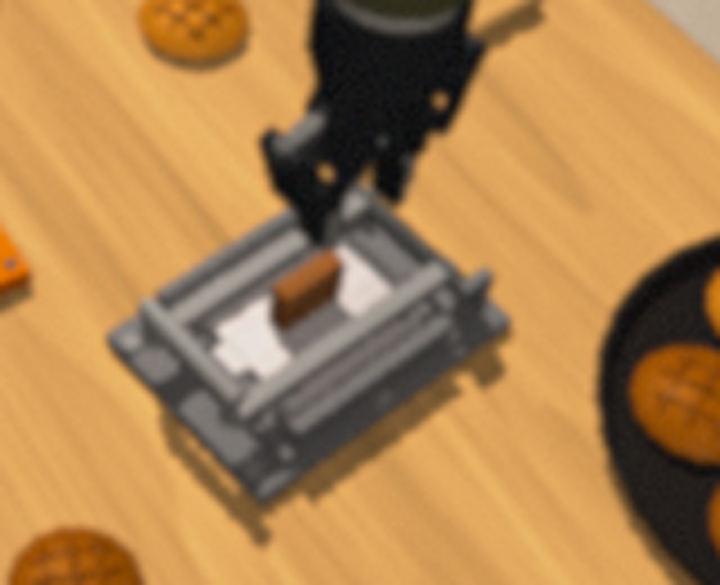

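View pics/p3.png

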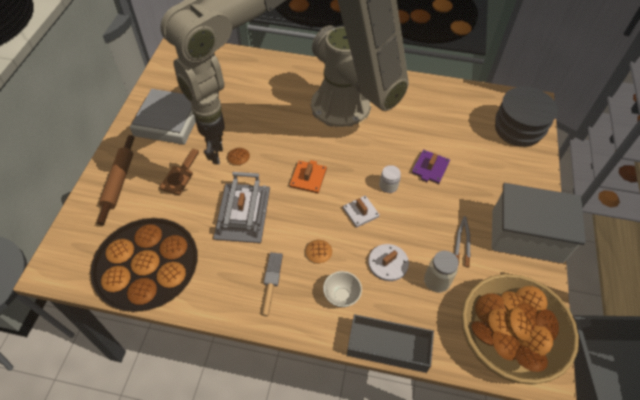

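```bash
python3 - <<'E'
from h import *
A=dict(np.load("pics/p2.npz"));B=dict(np.load("pics/p1.npz"))
a=lambda x,y:(200+x/3,40+y/3);b=lambda x,y:(310+x/4.5,190+y/4.5)
print(tri(A,a(183,112),B,b(148,305)),tri(A,a(198,395),B,b(245,405)))
u=np.array([np.cos(.127),np.sin(.127)])
for z in(.0715,.08,.09):print(z,(onz(A,a(190,254),z)[:2]-[.542,-.2192])@u,"shut -0.095")
E
```

```text
(array([ 0.4422, -0.1906,  0.0695]), np.float64(0.002922651937941785)) (array([ 0.4536, -0.2767,  0.0661]), np.float64(0.0040103665326002265))
0.0715 -0.0957722739529073 shut -0.095
0.08 -0.09421278091898631 shut -0.095
0.09 -0.09237808323202043 shut -0.095
```

The bar triangulates to about 0.068 m (nominal shut height 0.0715 m), so the fork is shut. The gripper is clear and nothing else has visibly moved. Handing in.

```bash
python3 -c "
from h import *
print(env.hand_in(), get_state()['clock'])"
```

```text
the job is handed in; nothing more can be done
the job is handed in; nothing more can be done
```

The die is loaded, pressed home and clamped, and the job is handed in; my last clock reading was 36.6 s of the 72 s. No verdict is reported, so this rests on my own checks.

I swung the fork back to about 1.6 rad, carried the die over by its rib and lowered it into the seat with its tab in the front slot. I then pressed it down, shut the fork by its bar, let go and backed off.

**Die home:** the lifter sank at about 10 N, die weight included. The die then hit a hard stop, where the wrist force rose to 31 N with no further travel. A picture before closing the fork showed the die centred in the seat within about 0.5 mm and square to it. I did not re-measure the die after the fork was shut, but the last pictures show it still in place.

**Fork shut:** it reached its stop at 28 N. The bar triangulates to 66–70 mm above the bench against 71.5 mm nominal. The two views disagreed by 3–4 mm there, but a fork open by 0.05 rad would put the bar about 9 mm too high.

**Rest of the bench:** the gripper touches nothing, and the last overview picture shows the other things where they were. I checked this by eye and did not measure it.

The only hiccup was the first move call. It was refused for missing row keys, before anything moved, so I resent it. No check failed.

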